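Find the packing plate for each sprung hold-down

TASK

Find out how big the gap is under the sprung foot of each hold-down on the bench (there may be one or two) by sliding the packing plates in under it, flat on the table, thinnest first: the first plate that raises the foot by half a millimetre or more is the right one. Leave that plate well under its foot, never force a foot up by more than 8 mm, and lay all the other plates flat in the wooden tray.

Things in the scene. Friction and masses are not known exactly. Their poses are not given: they have to be found in the camera images.
- plate_8_grip (a point): packing plate 8 mm thick: plain dark wood slab 110 x 46 x 8 mm with an upright steel grip block (22 along the plate, 24 across, 28 high) on top near one end. This point is the block's centre, 22 mm above the slab's underside. x axis: along the plate to its plain far edge, 97 mm from this point (near edge 13 mm behind it); z up. Plates differ only in thickness; about 156 g, most of it the block
- plate_13_grip (a point): packing plate 13 mm thick: plain dark wood slab 110 x 46 x 13 mm with an upright steel grip block (22 along the plate, 24 across, 28 high) on top near one end. This point is the block's centre, 27 mm above the slab's underside. x axis: along the plate to its plain far edge, 97 mm from this point (near edge 13 mm behind it); z up. Plates differ only in thickness; about 166 g, most of it the block
- plate_18_grip (a point): packing plate 18 mm thick: plain dark wood slab 110 x 46 x 18 mm with an upright steel grip block (22 along the plate, 24 across, 28 high) on top near one end. This point is the block's centre, 32 mm above the slab's underside. x axis: along the plate to its plain far edge, 97 mm from this point (near edge 13 mm behind it); z up. Plates differ only in thickness; about 176 g, most of it the block
- plate_23_grip (a point): packing plate 23 mm thick: plain dark wood slab 110 x 46 x 23 mm with an upright steel grip block (22 along the plate, 24 across, 28 high) on top near one end. This point is the block's centre, 37 mm above the slab's underside. x axis: along the plate to its plain far edge, 97 mm from this point (near edge 13 mm behind it); z up. Plates differ only in thickness; about 186 g, most of it the block
- plate_28_grip (a point): packing plate 28 mm thick: plain dark wood slab 110 x 46 x 28 mm with an upright steel grip block (22 along the plate, 24 across, 28 high) on top near one end. This point is the block's centre, 42 mm above the slab's underside. x axis: along the plate to its plain far edge, 97 mm from this point (near edge 13 mm behind it); z up. Plates differ only in thickness; about 196 g, most of it the block
- hold_a_spot (a point): hold-down with the lower foot (may be absent): 135 mm steel post on a heavy (6 kg) base, grey bracket, sprung plunger with steel foot. This point: table top, under the middle of the sole. x axis: the way a plate slides in, towards the post; z up. The post's base begins 27 mm behind this point. A plate is right under with its grip point some 78 mm (45 to 92) before this point, within 35 mm sideways
- hold_a_foot (a joint): rise of that foot from rest, m: 0 to 0.018, sprung down with 2 N plus 0.15 N per mm. Sole 22 x 20 mm; its ski-like nose, turned up towards the open side, rises 6 mm and reaches 28 mm before the spot. Plunger guide: radius 12 mm, 32 mm above the sole; plunger top 76 mm above it. The sole hangs 4 to 27 mm over the table at rest, unknown and different each start; a thicker plate, slid in flat on the table, lifts it.
- hold_b_spot (a point): hold-down with the higher foot (may be absent): 135 mm steel post on a heavy (6 kg) base, grey bracket, sprung plunger with steel foot. This point: table top, under the middle of the sole. x axis: the way a plate slides in, towards the post; z up. The post's base begins 27 mm behind this point. A plate is right under with its grip point some 78 mm (45 to 92) before this point, within 35 mm sideways
- hold_b_foot (a joint): rise of that foot from rest, m: 0 to 0.018, sprung down with 2 N plus 0.15 N per mm. Sole 22 x 20 mm; its ski-like nose, turned up towards the open side, rises 6 mm and reaches 28 mm before the spot. Plunger guide: radius 12 mm, 32 mm above the sole; plunger top 76 mm above it. The sole's height at rest is unknown, 4 to 27 mm, higher than hold_a's by more than 2 mm; no plate suits both.
- tray_in (a point): shallow wooden tray fixed to the table, outside 250 x 142 mm, walls 6 mm thick and 18 mm high. This point is the centre of its inner floor, 6 mm above the table; x axis along the long side, z up. Inside 238 x 130 mm: plates lie flat side by side, across it (along its y)

How it is judged:
At the end, for the whole second after the job is handed in: On each hold-down present, the foot is raised 0.5 to 6.4 mm by a level plate with its grip point 45 to 92 mm before the spot under the foot, within 35 mm sideways; every other plate lies flat on the tray floor, inside its walls (value of joint hold_a_foot between 0.0005 and 0.0064 m and ((x of plate_8_grip in the frame of hold_a_spot between -0.092 and -0.045 m and y of plate_8_grip in the frame of hold_a_spot between -0.035 and 0.035 m and angle between plate_8_grip's own z axis and vertical below 0.1 rad) or (x of plate_13_grip in the frame of hold_a_spot between -0.092 and -0.045 m and y of plate_13_grip in the frame of hold_a_spot between -0.035 and 0.035 m and angle between plate_13_grip's own z axis and vertical below 0.1 rad) or (x of plate_18_grip in the frame of hold_a_spot between -0.092 and -0.045 m and y of plate_18_grip in the frame of hold_a_spot between -0.035 and 0.035 m and angle between plate_18_grip's own z axis and vertical below 0.1 rad) or (x of plate_23_grip in the frame of hold_a_spot between -0.092 and -0.045 m and y of plate_23_grip in the frame of hold_a_spot between -0.035 and 0.035 m and angle between plate_23_grip's own z axis and vertical below 0.1 rad) or (x of plate_28_grip in the frame of hold_a_spot between -0.092 and -0.045 m and y of plate_28_grip in the frame of hold_a_spot between -0.035 and 0.035 m and angle between plate_28_grip's own z axis and vertical below 0.1 rad)) and value of joint hold_b_foot between 0.0005 and 0.0064 m and ((x of plate_8_grip in the frame of hold_b_spot between -0.092 and -0.045 m and y of plate_8_grip in the frame of hold_b_spot between -0.035 and 0.035 m and angle between plate_8_grip's own z axis and vertical below 0.1 rad) or (x of plate_13_grip in the frame of hold_b_spot between -0.092 and -0.045 m and y of plate_13_grip in the frame of hold_b_spot between -0.035 and 0.035 m and angle between plate_13_grip's own z axis and vertical below 0.1 rad) or (x of plate_18_grip in the frame of hold_b_spot between -0.092 and -0.045 m and y of plate_18_grip in the frame of hold_b_spot between -0.035 and 0.035 m and angle between plate_18_grip's own z axis and vertical below 0.1 rad) or (x of plate_23_grip in the frame of hold_b_spot between -0.092 and -0.045 m and y of plate_23_grip in the frame of hold_b_spot between -0.035 and 0.035 m and angle between plate_23_grip's own z axis and vertical below 0.1 rad) or (x of plate_28_grip in the frame of hold_b_spot between -0.092 and -0.045 m and y of plate_28_grip in the frame of hold_b_spot between -0.035 and 0.035 m and angle between plate_28_grip's own z axis and vertical below 0.1 rad)) and ((x of plate_8_grip in the frame of tray_in between -0.112 and 0.112 m and y of plate_8_grip in the frame of tray_in between -0.06 and 0.06 m and z of plate_8_grip in the frame of tray_in between 0.015 and 0.03 m and angle between plate_8_grip's own z axis and vertical below 0.1 rad) or (x of plate_8_grip in the frame of hold_a_spot between -0.092 and -0.045 m and y of plate_8_grip in the frame of hold_a_spot between -0.035 and 0.035 m and angle between plate_8_grip's own z axis and vertical below 0.1 rad) or (x of plate_8_grip in the frame of hold_b_spot between -0.092 and -0.045 m and y of plate_8_grip in the frame of hold_b_spot between -0.035 and 0.035 m and angle between plate_8_grip's own z axis and vertical below 0.1 rad)) and ((x of plate_13_grip in the frame of tray_in between -0.112 and 0.112 m and y of plate_13_grip in the frame of tray_in between -0.06 and 0.06 m and z of plate_13_grip in the frame of tray_in between 0.02 and 0.035 m and angle between plate_13_grip's own z axis and vertical below 0.1 rad) or (x of plate_13_grip in the frame of hold_a_spot between -0.092 and -0.045 m and y of plate_13_grip in the frame of hold_a_spot between -0.035 and 0.035 m and angle between plate_13_grip's own z axis and vertical below 0.1 rad) or (x of plate_13_grip in the frame of hold_b_spot between -0.092 and -0.045 m and y of plate_13_grip in the frame of hold_b_spot between -0.035 and 0.035 m and angle between plate_13_grip's own z axis and vertical below 0.1 rad)) and ((x of plate_18_grip in the frame of tray_in between -0.112 and 0.112 m and y of plate_18_grip in the frame of tray_in between -0.06 and 0.06 m and z of plate_18_grip in the frame of tray_in between 0.025 and 0.04 m and angle between plate_18_grip's own z axis and vertical below 0.1 rad) or (x of plate_18_grip in the frame of hold_a_spot between -0.092 and -0.045 m and y of plate_18_grip in the frame of hold_a_spot between -0.035 and 0.035 m and angle between plate_18_grip's own z axis and vertical below 0.1 rad) or (x of plate_18_grip in the frame of hold_b_spot between -0.092 and -0.045 m and y of plate_18_grip in the frame of hold_b_spot between -0.035 and 0.035 m and angle between plate_18_grip's own z axis and vertical below 0.1 rad)) and ((x of plate_23_grip in the frame of tray_in between -0.112 and 0.112 m and y of plate_23_grip in the frame of tray_in between -0.06 and 0.06 m and z of plate_23_grip in the frame of tray_in between 0.03 and 0.045 m and angle between plate_23_grip's own z axis and vertical below 0.1 rad) or (x of plate_23_grip in the frame of hold_a_spot between -0.092 and -0.045 m and y of plate_23_grip in the frame of hold_a_spot between -0.035 and 0.035 m and angle between plate_23_grip's own z axis and vertical below 0.1 rad) or (x of plate_23_grip in the frame of hold_b_spot between -0.092 and -0.045 m and y of plate_23_grip in the frame of hold_b_spot between -0.035 and 0.035 m and angle between plate_23_grip's own z axis and vertical below 0.1 rad)) and ((x of plate_28_grip in the frame of tray_in between -0.112 and 0.112 m and y of plate_28_grip in the frame of tray_in between -0.06 and 0.06 m and z of plate_28_grip in the frame of tray_in between 0.035 and 0.05 m and angle between plate_28_grip's own z axis and vertical below 0.1 rad) or (x of plate_28_grip in the frame of hold_a_spot between -0.092 and -0.045 m and y of plate_28_grip in the frame of hold_a_spot between -0.035 and 0.035 m and angle between plate_28_grip's own z axis and vertical below 0.1 rad) or (x of plate_28_grip in the frame of hold_b_spot between -0.092 and -0.045 m and y of plate_28_grip in the frame of hold_b_spot between -0.035 and 0.035 m and angle between plate_28_grip's own z axis and vertical below 0.1 rad))); the robot touches nothing.
It fails at once if a foot is forced up by more than 8.5 mm (value of joint any of hold_a_foot, hold_b_foot above 0.0085 m).
Of hold_a, hold_b only 1 to 2 are there at a start; the rules pass over those that are not, and their reading is None.
At some moment in a run one of plate_8, plate_13, plate_18, plate_23, plate_28 may be knocked a few centimetres aside while the robot is not near it.
Once in a run the grip may slacken for a moment while it holds something.
It also fails if it takes over 210 s, if anything falls off the work surface, if the arm or the gripper's body presses on something with over 40 N, if the wrist force passes 120 N, or if a joint passes its speed limit or range.

ROBOT

A 6-joint arm with a two-finger parallel gripper is mounted at the origin on a cart in front of the work surface, level with it; the furniture and walls round the work are solid. World frame = base frame: x ahead of the robot, y to its left, z up, the work surface at z = 0. Lengths are in m, angles in rad, forces in N, time in s.
With the tool pointing down it reaches from about 0.3 to 0.75 m from the base axis. Payload 8.5 kg.
Tool frame: the origin (TCP) lies on the centre line of the jaws, within the pads' length; the fingertips stand 17 mm ahead of it and the grasp point (between the pads) lies 2 mm behind it; z points along the fingers, y is the line along which they close (so a half turn about z gives the same grasp; the last joint's range is limited). The gripper opens to 88 mm and grips with 3 to 60 N. Pads are 18 mm wide; open, the fingers measure 123 mm over their backs; the gripper's body (75 mm by 187 mm) begins 45 mm behind the grasp point.
Start: joints at [1.052, 0.381, 1.297, -0, 1.464, -0.215], TCP at [0.165, 0.525, 0.256] pointing down, gripper open.
Joint ranges: [-3.11, 3.11], [-0.89, 2.33], [0.22, 2.48], [-1.42, 4.56], [0.17, 2.85], [-2.88, 2.88]. Speed limits (rad/s): [2.39, 2.39, 3.14, 3.14, 3.14, 3.14].

INTERFACE

Orientations are given as a unit quaternion [w, x, y, z].
In Python, from rig import manip gives the robot as it stands. The module is installed in compiled form; this text tells all that it offers.
- The arm moves only by the tool move_arm, never from a script. Its argument "commands" is a list of rows, each an object with "offset": the shift along the tool's x, y, z in cm, a list of three; "twist": the turn, a rotation vector about the tool's x, y, z in degrees, a list of three; "grip": the opening, from 0 (shut) to 1 (fully open). In form: [{"offset": [dx, dy, dz], "twist": [wx, wy, wz], "grip": grip}, ...]. A call has 1 to 12 rows; each row is the pose to reach, as a shift and turn from the pose commanded when the call began, along the tool's axes at that moment; what a row does not reach only later rows make up. A row lasts 1/8 s, in which the tool goes at most 62.5 mm and 10.7 degrees, less where a joint would pass 70% of its speed; a pose out of reach is approached as far as the arm can. A call with a gripper value outside its range is refused whole. The fingers move at their own pace and stop on an object; "squeeze" is the grip in N (left out, the last holds). Time passes only in rows, so rows that repeat a pose let the fingers close. It gives the time, the measured TCP pose, the force, the opening and the grip force at its end, in the units of the state.
- manip.get_state(): the state, without advancing time (a new reading comes with each control period).
- manip.snapshot(name): name is "side" or "top" or "wrist"; returns a dict with "image" (400x640x3 uint8, red, green, blue), "fx", "fy", "cx", "cy" (pixels), "k1" (the pictures are not rectified: a ray, as slopes to the right and down, at radius r is drawn at 1 + k1 r^2 times it, then the intrinsics apply), "rvec" (rotation vector, rad) and "tvec" (3), from world to camera coordinates, as OpenCV has them. Camera axes: x right, y down, z forward; pixel columns grow to the right and rows downward; lengths in m; the calibration is good to about 2 mm. A picture is of the moment at which its call begins. There is no depth.
- manip.hand_in(): hands the job in; it is judged then, once.
Trained networks look in the newest picture that a camera, given by its name, has taken for a name from the list of things; names that differ only in an ending like _2 or _b are one class to them, and where a whole thing is asked for, a point or a joint stands for the part that bears it (a point fixed in the world has none). Each returns a list of dicts, best first, with "confidence" (0 to 1); they miss things now and then, are a little off and sometimes report something else, mostly with a low value. They report only what shows in the picture. A call takes as long as a camera call.
- manip.find_in(camera, target): "extent" ([left, top, right, bottom] in pixels, round what is visible of it).
- manip.outline_of(camera, target): "pixels" (400x640 bool, what is visible of it) and "extent" ([left, top, right, bottom] in pixels, round what is visible of it).
- manip.mark_of(camera, target): "location" ([row, column] in pixels: a listed point, or the origin of a listed thing).
The state is a dict: "time": time; "joint_pos": joint angles; "dq": joint speeds; "tau": joint torques, N m; "eef_pos": TCP position; "orientation": TCP orientation; "ft_force": force on the tool from outside, world axes, zero at the start; "torque": the same for the moment, N m; "grip_width": opening from 0.0 (shut) to 1.0 (fully open); "grasp_force": force on a finger pad.
Only numpy, scipy, OpenCV 4.12 (cv2) and the standard library are available. Lean on these libraries where they do the work, as an engineer would, in place of code of your own. Each camera call takes 0.05 s, during which the arm holds its last target. There are 200 camera calls.

## Working session

There is one attempt and no reset: what is moved stays moved. The work goes in short steps, Python scripts to look and compute and a tool call to move; the robot and the scene stay as the last step left them, time stands still between calls to the robot, and variables do not carry over. Pictures are saved under pics/ and viewed, at most 14 in all, crops included, and the job is handed in when it is done.

Besides the shell and the picture viewer there is one more tool, called after ">>>" by a JSON object that holds its "name" and its "arguments", one argument or row to a line. move_arm: Moves the arm, as the interface text tells. Its arguments: {"type":"object","properties":{"commands":{"type":"array"},"squeeze":{"type":"number"}},"required":["commands"]}

```bash
mkdir -p pics; cat > h.py <<'E'
import numpy as np, cv2
from rig import manip
from scipy.spatial.transform import Rotation as R
names=['plate_8_grip','plate_13_grip','plate_18_grip','plate_23_grip','plate_28_grip','hold_a_spot','hold_b_spot','hold_a_foot','hold_b_foot','tray_in']
def snap(c,save=None):
    s=manip.snapshot(c)
    if save: cv2.imwrite('pics/'+save,s['image'][:,:,::-1])
    return s
def ray(s,u,v):
    d=np.array([(u-s['cx'])/s['fx'],(v-s['cy'])/s['fy']]);p=d.copy()
    for _ in range(20): p=d/(1+s['k1']*(p@p))
    Rm=cv2.Rodrigues(np.array(s['rvec'],float))[0];t=np.array(s['tvec'],float).ravel()
    return -Rm.T@t, Rm.T@np.array([p[0],p[1],1])
def onz(s,u,v,z):
    o,d=ray(s,u,v); return o+d*(z-o[2])/d[2]
def proj(s,P):
    Rm=cv2.Rodrigues(np.array(s['rvec'],float))[0];t=np.array(s['tvec'],float).ravel()
    q=np.atleast_2d(P)@Rm.T+t; q=q[:,:2]/q[:,2:]
    q=q*(1+s['k1']*(q**2).sum(1,keepdims=True))
    return q*[s['fx'],s['fy']]+[s['cx'],s['cy']]
E
cat > a.py <<'E'
from h import *
for c in ['top','side']:
    s=snap(c,c+'0.png'); print(c,ray(s,320,200))
    for n in names:
        for r in manip.mark_of(c,n)[:3]:
            v,u=r['location']; print(n,round(r['confidence'],2),round(u),round(v),onz(s,u,v,0.03 if 'plate' in n else 0).round(3))
print(manip.get_state())
E
python3 a.py
```

```text
top (array([0.38660962, 0.13229694, 1.08431521]), array([ 0.08504228, -0.01005314, -0.996706  ]))
plate_8_grip 0.96 197 181 [0.533 0.446 0.03 ]
plate_13_grip 0.64 200 214 [0.447 0.436 0.03 ]
plate_13_grip 0.3 341 138 [0.64  0.063 0.03 ]
plate_18_grip 0.87 421 206 [ 0.456 -0.139  0.03 ]
plate_23_grip 0.91 321 212 [0.444 0.119 0.03 ]
plate_23_grip 0.55 394 137 [ 0.639 -0.078  0.03 ]
plate_28_grip 0.91 259 258 [0.328 0.282 0.03 ]
hold_a_spot 0.96 340 137 [0.65  0.064 0.   ]
hold_b_spot 0.6 398 139 [ 0.642 -0.095  0.   ]Traceback (most recent call last):
  File "a.py", line 5, in <module>
    for r in manip.mark_of(c,n)[:3]:
             ~~~~~~~~~~~~~^^^^^
ValueError: it knows: hold_a_spot, hold_b_spot, plate_13_grip, plate_18_grip, plate_23_grip, plate_28_grip, plate_8_grip, tray_in
```

```bash
sed -i "s/'hold_a_foot','hold_b_foot',//" h.py; python3 a.py
```

```text
top (array([0.38660962, 0.13229694, 1.08431521]), array([ 0.08504228, -0.01005314, -0.996706  ]))
plate_8_grip 0.91 198 180 [0.537 0.442 0.03 ]
plate_8_grip 0.47 242 174 [0.55  0.327 0.03 ]
plate_13_grip 0.67 199 215 [0.443 0.44  0.03 ]
plate_18_grip 0.7 421 203 [ 0.464 -0.142  0.03 ]
plate_23_grip 0.96 319 209 [0.453 0.126 0.03 ]
plate_28_grip 0.94 260 256 [0.333 0.279 0.03 ]
hold_a_spot 0.83 340 136 [0.653 0.062 0.   ]
hold_b_spot 0.59 394 138 [ 0.645 -0.085  0.   ]
tray_in 0.56 243 175 [0.551 0.328 0.   ]
side (array([ 0.49855163, -0.65334845,  0.70875662]), array([ 0.01960414,  0.78822339, -0.61544782]))
plate_13_grip 0.78 295 153 [0.453 0.426 0.03 ]
plate_13_grip 0.54 322 153 [0.529 0.429 0.03 ]
plate_18_grip 0.74 288 323 [ 0.458 -0.145  0.03 ]
plate_23_grip 0.58 290 222 [0.451 0.135 0.03 ]
plate_28_grip 0.71 246 179 [0.332 0.303 0.03 ]
plate_28_grip 0.5 286 321 [ 0.454 -0.14   0.03 ]
hold_a_spot 0.95 384 253 [0.66  0.067 0.   ]
hold_a_spot 0.42 242 181 [0.315 0.334 0.   ]
hold_b_spot 0.91 388 311 [ 0.648 -0.093  0.   ]
tray_in 0.72 332 182 [0.554 0.334 0.   ]
{'time': 1.3, 'joint_pos': array([ 1.05167106e+00,  3.80598090e-01,  1.29741968e+00,  1.12396558e-05,
        1.46360607e+00, -2.15267663e-01]), 'dq': array([ 0.0002848 ,  0.00184389,  0.00159703, -0.00038635,  0.00056612,
       -0.00114588]), 'tau': array([ 2.40727004e-04, -4.37798846e+01, -2.24729794e+01,  7.12836371e-02,
        3.15188128e-02, -2.89952527e-05]), 'eef_pos': array([0.16453137, 0.52478655, 0.25574278]), 'orientation': array([-1.08139196e-05,  1.51345590e-01,  9.88480911e-01, -1.25500550e-05]), 'ft_force': array([ 0.0064266 ,  0.07369471, -0.99132649]), 'torque': array([-0.03370838,  0.0336823 , -0.00738178]), 'grasp_force': 0.0, 'grip_width': 0.9990622023703151}
```

View pics/top0.png

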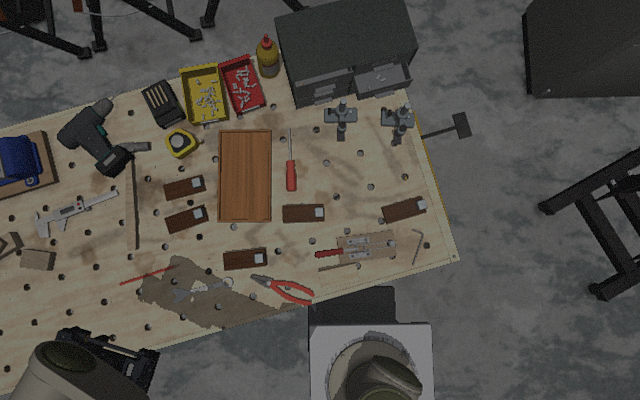

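View pics/side0.png

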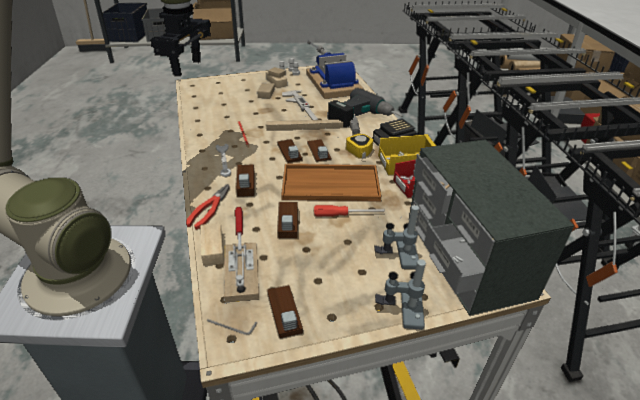

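The top picture shows five plates, with grip blocks at (197,183), (199,213), (319,212), (420,207) and (260,258). The tray is at (245,175) and the two hold-downs are at (340,135) and (402,137), with their posts towards +x. The side picture shows the same layout.

```bash
cat >> h.py <<'E'
def pose(st=None):
    st=st or manip.get_state(); w,x,y,z=st['orientation']
    return np.array(st['eef_pos']),R.from_quat([x,y,z,w])
def down(yaw):  # tool x along yaw (deg), z down
    a=np.radians(yaw);x=np.array([np.cos(a),np.sin(a),0]);z=np.array([0,0,-1.])
    return R.from_matrix(np.c_[x,np.cross(z,x),z])
def plan(pos,Rt,p0=None,R0=None):
    if p0 is None:p0,R0=pose()
    return 'off',(R0.inv().apply(np.array(pos)-p0)*100).round(2),'tw',np.degrees((R0.inv()*Rt).as_rotvec()).round(1)
E
python3 - <<'E'
from h import *
s=snap('wrist'); p,Rt=pose()
Rm=cv2.Rodrigues(np.array(s['rvec']))[0]; c=-Rm.T@np.array(s['tvec']).ravel()
print('fx',s['fx'],s['k1'],'cam in tool',Rt.inv().apply(c-p),'\n',(Rt.inv().as_matrix()@Rm.T).round(3))
print(plan([0.5,0.0,0.26],down(0)))
t=manip.snapshot('top');print(t['fx'])
E
```

```text
fx 283.29532531644355 -0.03730002713491698 cam in tool [ 0.07681196 -0.00055246 -0.12863398] 
 [[-0.001 -0.953 -0.302]
 [ 1.    -0.001  0.001]
 [-0.001 -0.302  0.953]]
('off', array([-47.71, -40.04,  -0.42]), 'tw', array([  0. ,  -0. , 162.6]))
404.46858058932673
```

```bash
python3 - <<'E'
from h import *
p=np.array([.48,.22,.28]);print(plan(p,down(90)))
print(plan([.55,.17,.13],down(90)*R.from_rotvec([0,-np.radians(35),0]),p,down(90)))
E
```

```text
('off', array([-39.22, -19.65,  -2.42]), 'tw', array([ 0. ,  0. , 72.6]))
('off', array([-5.,  7., 15.]), 'tw', array([  0., -35.,   0.]))
```

>>> {"name": "move_arm", "arguments": {
  "commands": [
    {"offset":[-39.2,-19.65,-2.4],"twist":[0,0,72.6],"grip":1},
    {"offset":[-39.2,-19.65,-2.4],"twist":[0,0,72.6],"grip":1},
    {"offset":[-39.2,-19.65,-2.4],"twist":[0,0,72.6],"grip":1},
    {"offset":[-39.2,-19.65,-2.4],"twist":[0,0,72.6],"grip":1},
    {"offset":[-39.2,-19.65,-2.4],"twist":[0,0,72.6],"grip":1},
    {"offset":[-39.2,-19.65,-2.4],"twist":[0,0,72.6],"grip":1},
    {"offset":[-39.2,-19.65,-2.4],"twist":[0,0,72.6],"grip":1},
    {"offset":[-39.2,-19.65,-2.4],"twist":[0,0,72.6],"grip":1},
    {"offset":[-39.2,-19.65,-2.4],"twist":[0,0,72.6],"grip":1}
  ]
}}

```text
time: 2.52
eef_pos: [0.4795, 0.2202, 0.2796]
orientation: [-0.0, 0.707, 0.707, -0.0]
ft_force: [-0.1, -0.2, 0.3]
grip_width: 0.998
grasp_force: 0.0
```

```bash
cat > w.py <<'E'
from h import *
import sys
s=snap('wrist',sys.argv[1]); p,Rt=pose(); print(p.round(3),Rt.apply([1,0,0]).round(3),Rt.apply([0,0,1]).round(3))
for n in names:
    for r in manip.mark_of('wrist',n)[:2]:
        v,u=r['location']; z=(int(n.split('_')[1])+14)/1000 if 'plate' in n else (0 if 'hold' in n else .006)
        print(n,round(r['confidence'],2),round(u),round(v),onz(s,u,v,z).round(4))
E
python3 w.py w1.png
```

```text
[0.479 0.221 0.28 ] [-0.001  1.     0.   ] [-0.  0. -1.]
plate_8_grip 0.63 418 334 [ 0.6445 -0.0667  0.022 ]
plate_23_grip 0.74 296 235 [0.4438 0.125  0.037 ]
plate_28_grip 0.6 206 124 [0.3347 0.2797 0.042 ]
hold_b_spot 0.66 372 87 [0.5489 0.3266 0.    ]
hold_b_spot 0.58 415 331 [ 0.6484 -0.0817  0.    ]
tray_in 0.63 373 88 [0.5485 0.3251 0.006 ]
```

View pics/w1.png

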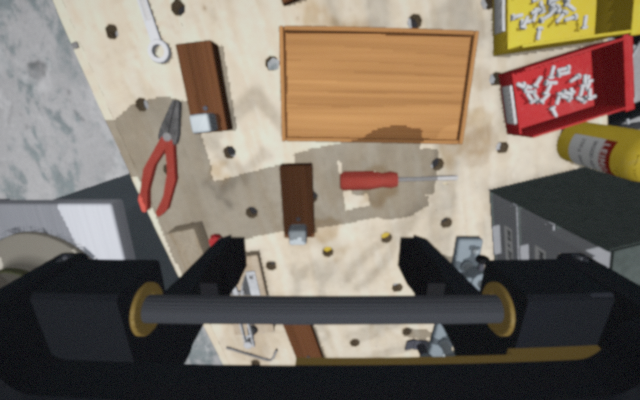

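>>> {"name": "move_arm", "arguments": {
  "commands": [
    {"offset":[-5,7,0],"twist":[0,-10,0],"grip":1},
    {"offset":[-5,7,4],"twist":[0,-20,0],"grip":1},
    {"offset":[-5,7,9],"twist":[0,-30,0],"grip":1},
    {"offset":[-5,7,14],"twist":[0,-35,0],"grip":1},
    {"offset":[-5,7,14],"twist":[0,-35,0],"grip":1},
    {"offset":[-5,7,14],"twist":[0,-35,0],"grip":1}
  ]
}}

```text
time: 3.72
eef_pos: [0.5507, 0.1701, 0.142]
orientation: [0.213, 0.675, 0.674, -0.211]
ft_force: [0.6, 0.8, 0.0]
grip_width: 0.999
grasp_force: 0.0
```

```bash
python3 w.py w2.png
```

```text
[0.551 0.17  0.143] [ 0.003  0.821 -0.571] [ 0.003 -0.571 -0.821]
plate_18_grip 0.88 268 282 [ 0.4654 -0.1363  0.032 ]
plate_23_grip 0.67 198 175 [0.4443 0.1255 0.037 ]
hold_a_spot 0.84 421 185 [0.6628 0.0668 0.    ]
hold_a_spot 0.57 267 281 [ 0.4477 -0.2142  0.    ]
hold_b_spot 0.74 386 246 [ 0.6486 -0.0744  0.    ]
```

View pics/w2.png

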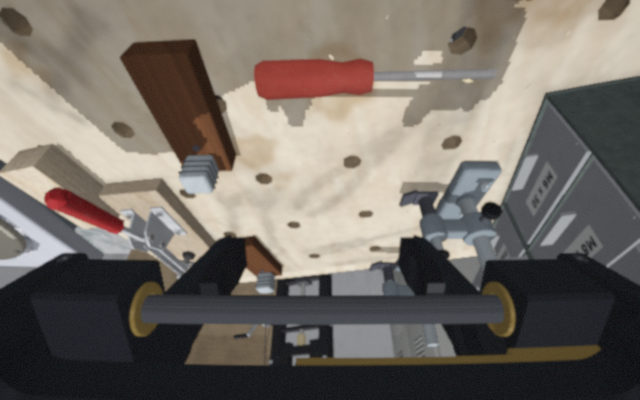

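The w1 picture shows the tray, plate 23 at (296,235) and plate 28 at (204,122). In w2 the gripper hides the far part of the view; hold A's foot is at about (417,197) and its base at (470,185). I'll move to a better vantage for each foot and record how each looks at rest.

```bash
cat >> h.py <<'E'
def tilt(yaw,a): return down(yaw)*R.from_rotvec([0,np.radians(-a),0])
VA=np.array([.53,.085,.12]); VB=np.array([.53,-.065,.12])
E
python3 - <<'E'
from h import *
print(plan(VA,tilt(90,20)))
print(plan(VB,tilt(90,20),VA,tilt(90,20)))
E
```

```text
('off', array([-5.8 , -1.98,  6.52]), 'tw', array([ 0., 15., -0.]))
('off', array([-14.1 ,   0.  ,   5.13]), 'tw', array([0., 0., 0.]))
```

>>> {"name": "move_arm", "arguments": {
  "commands": [
    {"offset":[-3,-2,3],"twist":[0,8,0],"grip":1},
    {"offset":[-5.8,-2,6.5],"twist":[0,15,0],"grip":1},
    {"offset":[-5.8,-2,6.5],"twist":[0,15,0],"grip":1},
    {"offset":[-5.8,-2,6.5],"twist":[0,15,0],"grip":1},
    {"offset":[-5.8,-2,6.5],"twist":[0,15,0],"grip":1}
  ]
}}

```text
time: 4.8
eef_pos: [0.5299, 0.0865, 0.1198]
orientation: [0.123, 0.696, 0.697, -0.123]
ft_force: [0.1, 0.4, -0.4]
grip_width: 1.001
grasp_force: 0.0
```

```bash
python3 w.py va0.png
```

```text
[0.53  0.087 0.12 ] [-0.002  0.94  -0.342] [ 0.001 -0.342 -0.94 ]
plate_18_grip 0.88 267 325 [ 0.4625 -0.1364  0.032 ]
plate_23_grip 0.56 192 128 [0.4444 0.1261 0.037 ]
hold_a_spot 0.93 467 174 [0.6621 0.0662 0.    ]
hold_a_spot 0.18 193 129 [0.4271 0.1093 0.    ]
```

>>> {"name": "move_arm", "arguments": {
  "commands": [
    {"offset":[-6,0,2.2],"twist":[0,0,0],"grip":1},
    {"offset":[-14.1,0,5.13],"twist":[0,0,0],"grip":1},
    {"offset":[-14.1,0,5.13],"twist":[0,0,0],"grip":1},
    {"offset":[-14.1,0,5.13],"twist":[0,0,0],"grip":1},
    {"offset":[-14.1,0,5.13],"twist":[0,0,0],"grip":1}
  ]
}}

```text
time: 5.88
eef_pos: [0.5297, -0.0641, 0.1198]
orientation: [0.123, 0.696, 0.696, -0.123]
ft_force: [0.3, 0.1, -0.1]
grip_width: 0.998
grasp_force: 0.0
```

```bash
python3 w.py vb0.png; python3 -c "
import cv2,numpy as np
a=[cv2.resize(cv2.rotate(cv2.imread(f'pics/v{c}0.png')[60:260,330:590],cv2.ROTATE_180),None,fx=1.5,fy=1.5,interpolation=cv2.INTER_CUBIC) for c in 'ab']
cv2.imwrite('pics/vab.png',np.hstack(a))"
```

```text
[ 0.53  -0.064  0.12 ] [-0.001  0.94  -0.342] [ 0.    -0.342 -0.94 ]
plate_8_grip 0.31 248 241 [ 0.4588 -0.1465  0.022 ]
plate_18_grip 0.82 248 242 [ 0.4622 -0.1379  0.032 ]
hold_b_spot 0.68 456 176 [ 0.6522 -0.0867  0.    ]
```

View pics/vab.png

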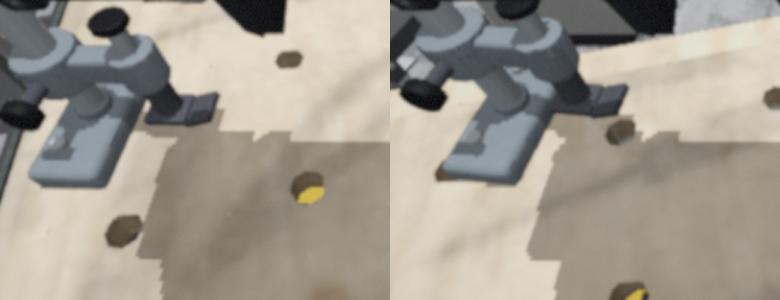

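The side-by-side crop (rotated 180°) shows both feet clearly. Sole A's near edge runs from (147,123) to (187,123), with the nose tip at (213,120). Sole B's near edge runs from about (555,113) to (595,115), with the nose at (622,110).

```bash
cat > g.py <<'E'
from h import *
s=snap('wrist')  # at VB
def show(sp,px,sh):
    obs=np.array([[589-x/1.5,259-y/1.5] for x,y in px]); print(obs.round(0).tolist())
    for z in [.005,.01,.015,.02,.025]:
        P=np.array([[sp[0]+.011,sp[1]+.010+sh,z],[sp[0]-.011,sp[1]+.010+sh,z],[sp[0]-.028,sp[1]+.01+sh,z+.006]])
        print(z,proj(s,P).round(0).tolist())
show((.662,.066),[(147,123),(187,123),(213,120)],-.1505)
show((.652,-.087),[(165,113),(205,115),(232,110)],0)
for n in ['hold_a_spot','hold_b_spot']:
    for c in ['top','side','wrist']:
        for r in manip.outline_of(c,n)[:1]: print(n,c,r['extent'])
print(plan([.452,-.03,.2],down(90)))
E
python3 g.py
```

```text
[[491.0, 177.0], [464.0, 177.0], [447.0, 179.0]]
0.005 [[485.0, 167.0], [461.0, 167.0], [444.0, 171.0]]
0.01 [[488.0, 170.0], [463.0, 170.0], [446.0, 174.0]]
0.015 [[491.0, 173.0], [465.0, 173.0], [448.0, 177.0]]
0.02 [[494.0, 177.0], [468.0, 177.0], [450.0, 181.0]]
0.025 [[497.0, 180.0], [470.0, 180.0], [452.0, 184.0]]
[[479.0, 184.0], [452.0, 182.0], [434.0, 186.0]]
0.005 [[473.0, 170.0], [448.0, 170.0], [431.0, 173.0]]
0.01 [[476.0, 173.0], [451.0, 173.0], [433.0, 176.0]]
0.015 [[478.0, 176.0], [453.0, 176.0], [435.0, 180.0]]
0.02 [[481.0, 179.0], [455.0, 179.0], [437.0, 183.0]]
0.025 [[484.0, 183.0], [457.0, 183.0], [439.0, 187.0]]
hold_a_spot top [323.9, 100.5, 355.1, 139.9]
hold_a_spot side [372.9, 202.3, 417.1, 268.6]
hold_a_spot wrist [554.0, 0.3, 640.0, 57.7]
hold_b_spot top [381.5, 102.6, 417.8, 146.5]
hold_b_spot side [375.1, 259.4, 424.6, 327.2]
hold_b_spot wrist [430.7, 133.0, 583.9, 262.9]
('off', array([ 0.53, -7.78, -8.73]), 'tw', array([-0., 20., -0.]))
```

```bash
python3 - <<'E'
from h import *
print(plan([.50,.42,.24],down(90)))
E
```

```text
('off', array([ 41.45,  -2.98, -27.88]), 'tw', array([-0., 20., -0.]))
```

>>> {"name": "move_arm", "arguments": {
  "commands": [
    {"offset":[3,0,-6],"twist":[0,5,0],"grip":1},
    {"offset":[8,0,-10],"twist":[0,10,0],"grip":1},
    {"offset":[41.4,-3,-27.9],"twist":[0,20,0],"grip":1},
    {"offset":[41.4,-3,-27.9],"twist":[0,20,0],"grip":1},
    {"offset":[41.4,-3,-27.9],"twist":[0,20,0],"grip":1},
    {"offset":[41.4,-3,-27.9],"twist":[0,20,0],"grip":1},
    {"offset":[41.4,-3,-27.9],"twist":[0,20,0],"grip":1},
    {"offset":[41.4,-3,-27.9],"twist":[0,20,0],"grip":1},
    {"offset":[41.4,-3,-27.9],"twist":[0,20,0],"grip":1},
    {"offset":[41.4,-3,-27.9],"twist":[0,20,0],"grip":1},
    {"offset":[41.4,-3,-27.9],"twist":[0,20,0],"grip":1},
    {"offset":[41.4,-3,-27.9],"twist":[0,20,0],"grip":1}
  ]
}}

```text
time: 8.18
eef_pos: [0.5003, 0.4183, 0.2405]
orientation: [0.0, 0.708, 0.706, -0.0]
ft_force: [0.3, 0.4, 0.4]
grip_width: 0.998
grasp_force: 0.0
```

```bash
cat > o.py <<'E'
from h import *
import sys
# wrist look: outline PCA yaw for given plates
s=snap('wrist',sys.argv[1]); p,Rt=pose(); print(p.round(3))
for n in sys.argv[2:]:
    t=int(n)/1000
    m=manip.mark_of('wrist',f'plate_{n}_grip')[:2]
    for r in m:
        v,u=r['location']; print(n,'mark',round(r['confidence'],2),round(u),round(v),onz(s,u,v,t+.014).round(4))
    for r in manip.outline_of('wrist',f'plate_{n}_grip')[:1]:
        c=max(cv2.findContours(r['pixels'].astype(np.uint8),cv2.RETR_EXTERNAL,cv2.CHAIN_APPROX_NONE)[0],key=cv2.contourArea)[:,0,:]
        W=np.array([onz(s,u,v,t)[:2] for u,v in c]).astype(np.float32)
        rc=cv2.minAreaRect(W); b=cv2.boxPoints(rc); e=b[1]-b[0],b[2]-b[1]; L=max(e,key=np.linalg.norm)
        print(n,'rect',round(r['confidence'],2),np.round(rc[0],4),np.round(rc[1],4),'yaw',round(np.degrees(np.arctan2(L[1],L[0]))%180,1))
E
python3 o.py p8.png 8 13
```

```text
[0.5   0.419 0.24 ]
8 mark 0.98 346 147 [0.5304 0.4511 0.022 ]
8 rect 0.59 [0.5212 0.4877] [0.0451 0.1128] yaw 103.7
13 mark 0.73 277 153 [0.4473 0.4446 0.027 ]
13 rect 0.88 [0.4377 0.481 ] [0.0483 0.1119] yaw 108.2
```

View pics/p8.png

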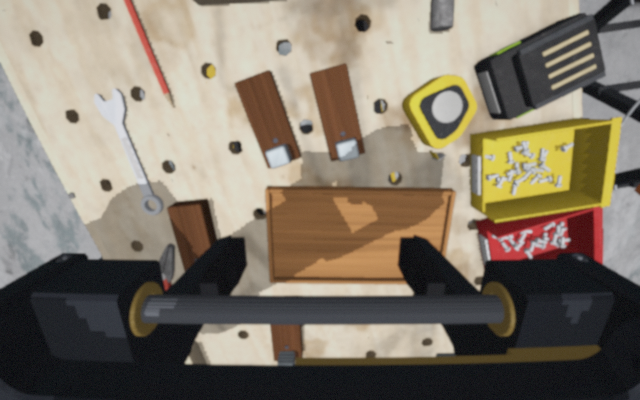

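The close view shows plate 8's block at (346,147) and plate 13's at (277,153), both near the tray's upper edge. I'll take plate 8.

```bash
python3 - <<'E'
from h import *
print(plan([.531,.449,.07],down(103.7)),plan([.531,.449,.028],down(103.7)))
E
```

```text
('off', array([ 2.97,  3.1 , 17.04]), 'tw', array([  0. ,   0. , -13.7])) ('off', array([ 2.97,  3.1 , 21.24]), 'tw', array([  0. ,   0. , -13.7]))
```

>>> {"name": "move_arm", "arguments": {
  "commands": [
    {"offset":[3,3.1,5],"twist":[0,0,-10],"grip":0.6},
    {"offset":[3,3.1,11],"twist":[0,0,-13.7],"grip":0.6},
    {"offset":[3,3.1,17],"twist":[0,0,-13.7],"grip":0.6},
    {"offset":[3,3.1,19],"twist":[0,0,-13.7],"grip":0.6},
    {"offset":[3,3.1,21.2],"twist":[0,0,-13.7],"grip":0.6},
    {"offset":[3,3.1,21.2],"twist":[0,0,-13.7],"grip":0.6},
    {"offset":[3,3.1,21.2],"twist":[0,0,-13.7],"grip":0.2},
    {"offset":[3,3.1,21.2],"twist":[0,0,-13.7],"grip":0.2},
    {"offset":[3,3.1,21.2],"twist":[0,0,-13.7],"grip":0.2},
    {"offset":[3,3.1,21.2],"twist":[0,0,-13.7],"grip":0.2}
  ],
  "squeeze": 35
}}

```text
time: 9.68
eef_pos: [0.5309, 0.4498, 0.0291]
orientation: [0.0, 0.618, 0.786, 0.0]
ft_force: [-1.6, -1.0, 4.1]
grip_width: 0.265
grasp_force: 35.0
```

```bash
cat > pl.py <<'E'
from h import *
import sys
# pl.py x y z yaw [x y z yaw ...] : all from the current pose
a=list(map(float,sys.argv[1:]))
for i in range(0,len(a),4): print(*plan(a[i:i+3],down(a[i+3])))
E
python3 pl.py .531 .449 .13 103.7  .495 .066 .13 0 .495 .066 .03 0
```

```text
off [ -0.07  -0.   -10.09] tw [ 0. -0. -0.]
off [-36.43 -12.57 -10.11] tw [ 0.000e+00 -1.000e-01  1.037e+02]
off [-36.43 -12.58  -0.11] tw [ 0.000e+00 -1.000e-01  1.037e+02]
```

>>> {"name": "move_arm", "arguments": {
  "commands": [
    {"offset":[0,0,-5],"twist":[0,0,0],"grip":0.2},
    {"offset":[0,0,-10],"twist":[0,0,0],"grip":0.2},
    {"offset":[-4,-1.4,-10.1],"twist":[0,0,10],"grip":0.2},
    {"offset":[-8,-2.8,-10.1],"twist":[0,0,20],"grip":0.2},
    {"offset":[-12,-4.2,-10.1],"twist":[0,0,30],"grip":0.2},
    {"offset":[-16,-5.6,-10.1],"twist":[0,0,40],"grip":0.2},
    {"offset":[-20,-7,-10.1],"twist":[0,0,50],"grip":0.2},
    {"offset":[-24,-8.3,-10.1],"twist":[0,0,60],"grip":0.2},
    {"offset":[-28,-9.7,-10.1],"twist":[0,0,70],"grip":0.2},
    {"offset":[-32,-11,-10.1],"twist":[0,0,80],"grip":0.2},
    {"offset":[-36.4,-12.6,-10.1],"twist":[0,0,90],"grip":0.2},
    {"offset":[-36.4,-12.6,-10.1],"twist":[0,0,100],"grip":0.2}
  ]
}}

```text
time: 11.18
eef_pos: [0.4943, 0.0637, 0.1294]
orientation: [0.0, 1.0, 0.027, -0.0]
ft_force: [-0.8, 0.6, -0.7]
grip_width: 0.266
grasp_force: 35.0
```

>>> {"name": "move_arm", "arguments": {
  "commands": [
    {"offset":[0,0,0],"twist":[0,0,3.7],"grip":0.2},
    {"offset":[0,0,0],"twist":[0,0,3.7],"grip":0.2}
  ]
}}

```text
time: 11.42
eef_pos: [0.4945, 0.0661, 0.1293]
orientation: [-0.0, 1.0, 0.0, -0.0]
ft_force: [-0.1, -0.2, -1.5]
grip_width: 0.267
grasp_force: 35.0
```

```bash
python3 w.py i8.png; python3 pl.py .495 .066 .03 0 .58 .066 .03 0
```

```text
[0.494 0.066 0.129] [ 1.     0.001 -0.   ] [-0.  0. -1.]
plate_8_grip 0.66 322 254 [0.4444 0.0655 0.022 ]
plate_18_grip 0.8 550 243 [ 0.4604 -0.1406  0.032 ]
plate_23_grip 0.86 252 263 [0.4443 0.1278 0.037 ]
plate_23_grip 0.25 509 16 [ 0.6377 -0.0655  0.037 ]
plate_28_grip 0.71 112 364 [0.3274 0.2806 0.042 ]
hold_b_spot 0.62 509 15 [ 0.6488 -0.087   0.    ]
off [0.04 0.02 9.94] tw [-0. -0.  0.]
off [8.54 0.03 9.94] tw [-0. -0.  0.]
```

View pics/i8.png

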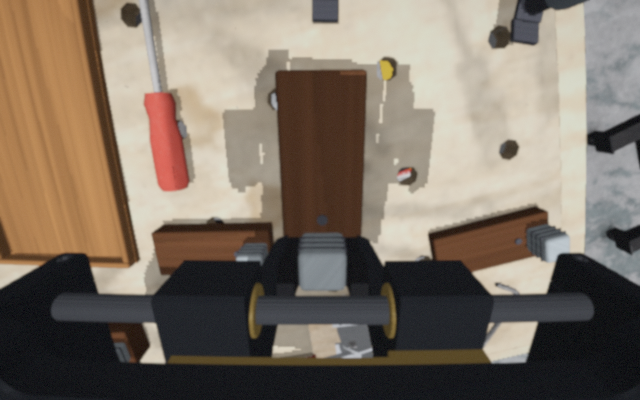

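The picture shows plate 8 held straight (slab 280–365 × 70–235), with foot A dead ahead at (325,10). I'll lower it and slide it in.

>>> {"name": "move_arm", "arguments": {
  "commands": [
    {"offset":[0,0,5],"twist":[0,0,0],"grip":0.2},
    {"offset":[0,0,8.5],"twist":[0,0,0],"grip":0.2},
    {"offset":[0,0,9.9],"twist":[0,0,0],"grip":0.2},
    {"offset":[0,0,9.9],"twist":[0,0,0],"grip":0.2},
    {"offset":[2,0,9.9],"twist":[0,0,0],"grip":0.2},
    {"offset":[3.5,0,9.9],"twist":[0,0,0],"grip":0.2},
    {"offset":[5,0,9.9],"twist":[0,0,0],"grip":0.2},
    {"offset":[6.5,0,9.9],"twist":[0,0,0],"grip":0.2},
    {"offset":[8,0,9.9],"twist":[0,0,0],"grip":0.2},
    {"offset":[8.5,0,9.9],"twist":[0,0,0],"grip":0.2},
    {"offset":[8.5,0,9.9],"twist":[0,0,0],"grip":0.2}
  ]
}}

```text
time: 13.25
eef_pos: [0.5798, 0.0662, 0.0308]
orientation: [0.0, 1.0, -0.0, 0.001]
ft_force: [0.9, -0.3, -1.8]
grip_width: 0.27
grasp_force: 35.0
```

```bash
python3 w.py i8b.png|head -2; python3 - <<'E'
from h import *
p0,R0=pose()
print(plan([.58,.066,.12],down(0)), plan(VA,tilt(90,20),p0+[0,0,.09],down(0)))
a=cv2.imread('pics/i8b.png')[0:300,200:440];cv2.imwrite('pics/i8bc.png',cv2.resize(a,None,fx=2,fy=2,interpolation=cv2.INTER_CUBIC))
E
```

```text
[0.58  0.066 0.031] [ 1.    -0.     0.001] [ 0.001 -0.    -1.   ]
plate_8_grip 0.95 320 258 [0.5815 0.0663 0.022 ]
('off', array([ 0.05,  0.02, -8.95]), 'tw', array([ 0., -0., -0.])) ('off', array([-4.95, -1.88,  0.05]), 'tw', array([-15.7, -15.7, -89. ]))
```

View pics/i8bc.png

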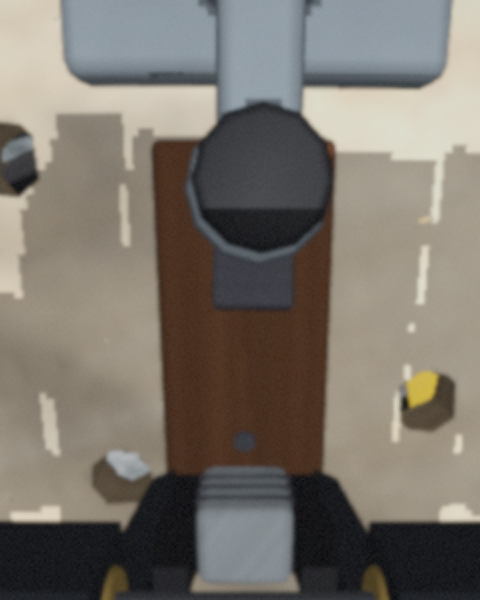

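The close view shows plate 8 under foot A. The knob is the disc at about (262,180) in the crop, seen from right above. Its apparent size is a sensitive height gauge, so I'll fit a circle to it.

```bash
cat > k.py <<'E'
from h import *
from scipy.ndimage import map_coordinates, gaussian_filter
from scipy.optimize import least_squares
import sys
def knob(im,c0,r0=36):
    g=gaussian_filter(im.astype(float).mean(2),0.7); c=np.array(c0,float); r=r0
    for it in range(6):
        th=np.radians(np.arange(0,360,3)); rr=np.arange(r-6,r+6,.1)
        if it==0: rr=np.arange(r-10,r+10,.1)
        U=c[0]+np.outer(np.cos(th),rr);V=c[1]+np.outer(np.sin(th),rr)
        P=map_coordinates(g,[V,U],order=1,mode='nearest'); G=np.gradient(P,axis=1)
        k=G[:,5:-5].argmax(1)+5; w=G.max(1)>np.median(G.max(1))*.5
        x=c[0]+np.cos(th)*rr[k];y=c[1]+np.sin(th)*rr[k]
        f=least_squares(lambda q:np.hypot(x[w]-q[0],y[w]-q[1])-q[2],[*c,r],loss='soft_l1',f_scale=.4)
        c=f.x[:2];r=f.x[2]
    return c,r,np.median(abs(f.fun))
if __name__=='__main__':
    im=cv2.imread(sys.argv[1]); print(knob(im,(float(sys.argv[2]),float(sys.argv[3])),float(sys.argv[4])))
E
python3 k.py pics/i8b.png 331 88 36
python3 pl.py .505 .066 .031 0 .505 .066 .15 0 .55 .327 .15 90 
```

```text
(array([331.50412295,  88.26011698]), np.float64(36.33006925055708), np.float64(0.7093375747668702))
off [-7.45  0.02 -0.05] tw [ 0. -0. -0.]
off [ -7.45   0.02 -11.95] tw [ 0. -0. -0.]
off [ -2.95 -26.08 -11.95] tw [  0.  -0. -90.]
```

>>> {"name": "move_arm", "arguments": {
  "commands": [
    {"offset":[0,0,0],"twist":[0,0,0],"grip":0.45},
    {"offset":[0,0,0],"twist":[0,0,0],"grip":0.45},
    {"offset":[0,0,-3],"twist":[0,0,0],"grip":0.45},
    {"offset":[0,0,-3],"twist":[0,0,0],"grip":0.45},
    {"offset":[0,0,-3],"twist":[0,0,0],"grip":0.45},
    {"offset":[0,0,-3],"twist":[0,0,0],"grip":0.45}
  ]
}}

```text
time: 14.45
eef_pos: [0.5792, 0.0662, 0.0595]
orientation: [-0.0, 1.0, -0.0, -0.001]
ft_force: [-0.8, -0.1, 0.1]
grip_width: 0.45
grasp_force: 0.0
```

```bash
python3 - <<'E'
from h import *
from k import knob
s=snap('wrist','i8c.png');p,_=pose();print(p)
c,r,e=knob(cv2.imread('pics/i8c.png'),(330,98),26);print(c,r,e)
z1,z2=.0308,p[2]; r1=36.33
# r=f*k/D along camera forward, D=cos17.6*(...)+const: slope per height .953
dz=.953*(z2-z1); D1=r*dz/(r1-r); print('D1',D1,'knob radius mm',r1*D1/283.3*1000)
# knob top height: centre ray at depth D1
o,d=ray(s,331.5,88.3); o=o-[0,0,z2-z1]; print('knob pt',o+d*D1)
o,d=ray(s,*c); print('knob pt',o+d*(D1+dz))
E
```

```text
[0.57922015 0.06616753 0.05958292]
[331.07751945  92.26889945] 27.597487733634672 0.8388210992668448
D1 0.08668781432769394 knob radius mm 11.116725360131028
knob pt [0.66448918 0.06240477 0.06640087]
knob pt [0.66488891 0.06167537 0.06629369]
```

```bash
python3 - <<'E'
from h import *
print(plan(VA,tilt(90,20)), plan(VA+[0,0,.06],tilt(90,20)))
E
```

```text
('off', array([-4.93, -1.88, -6.03]), 'tw', array([-15.8, -15.6, -89. ])) ('off', array([ -4.94,  -1.88, -12.03]), 'tw', array([-15.8, -15.6, -89. ]))
```

>>> {"name": "move_arm", "arguments": {
  "commands": [
    {"offset":[-2,0,-6],"twist":[0,0,0],"grip":0.6},
    {"offset":[-4.9,-1.9,-10],"twist":[-1.6,-1.6,-8.9],"grip":1},
    {"offset":[-4.9,-1.9,-10],"twist":[-3.2,-3.1,-18],"grip":1},
    {"offset":[-4.9,-1.9,-10],"twist":[-4.8,-4.7,-27],"grip":1},
    {"offset":[-4.9,-1.9,-10],"twist":[-6.4,-6.3,-36],"grip":1},
    {"offset":[-4.9,-1.9,-10],"twist":[-8,-7.8,-45],"grip":1},
    {"offset":[-4.9,-1.9,-9],"twist":[-9.6,-9.4,-54],"grip":1},
    {"offset":[-4.9,-1.9,-8],"twist":[-11,-11,-63],"grip":1},
    {"offset":[-4.9,-1.9,-7],"twist":[-12.8,-12.6,-72],"grip":1},
    {"offset":[-4.9,-1.9,-6],"twist":[-14.4,-14.1,-81],"grip":1},
    {"offset":[-4.93,-1.88,-6.03],"twist":[-15.8,-15.6,-89],"grip":1},
    {"offset":[-4.93,-1.88,-6.03],"twist":[-15.8,-15.6,-89],"grip":1}
  ]
}}

```text
time: 16.0
eef_pos: [0.5299, 0.0852, 0.1201]
orientation: [0.123, 0.697, 0.696, -0.122]
ft_force: [0.4, 0.6, 0.0]
grip_width: 0.998
grasp_force: 0.0
```

```bash
cat > rise.py <<'E'
from h import *
import sys
# rise.py ref.png new.png : shift of patches by template matching (subpixel), snapshot if new missing
ref,new=sys.argv[1:3]
s=snap('wrist',new); p,Rt=pose(); print(p.round(4),Rt.apply([1,0,0]).round(3))
A=cv2.imread('pics/'+ref,0).astype(np.float32);B=cv2.imread('pics/'+new,0).astype(np.float32)
A=cv2.GaussianBlur(A,(0,0),.8);B=cv2.GaussianBlur(B,(0,0),.8)
def sh(x0,y0,x1,y1):
    T=A[y0:y1,x0:x1]; m=12; W=B[max(0,y0-m):y1+m,max(0,x0-m):x1+m]
    C=cv2.matchTemplate(W,T,cv2.TM_CCOEFF_NORMED);_,v,_,(i,j)=cv2.minMaxLoc(C)
    f=lambda a,b,c:(a-c)/(2*(a-2*b+c))
    if not(0<i<C.shape[1]-1 and 0<j<C.shape[0]-1): return 'edge',v
    return np.round([i+f(C[j,i-1],C[j,i],C[j,i+1])-min(m,x0), j+f(C[j-1,i],C[j,i],C[j+1,i])-min(m,y0), v],2)
for a in sys.argv[3:]: print(a,sh(*map(int,a.split(','))))
E
# crop coords->orig: u=589-x/1.5, v=259-y/1.5
python3 rise.py va0.png va8.png 500,233,534,257 505,190,560,230 440,172,494,202 520,135,575,175
python3 -c "
import cv2,numpy as np
a=[cv2.resize(cv2.rotate(cv2.imread(f'pics/va{c}.png')[130:260,400:580],cv2.ROTATE_180),None,fx=2.1,fy=2.1,interpolation=cv2.INTER_CUBIC) for c in '08']
cv2.imwrite('pics/c8.png',np.hstack(a))"
```

```text
[0.5302 0.0851 0.1204] [ 0.003  0.94  -0.342]
500,233,534,257 [ 0.42 -1.99  0.99]
505,190,560,230 [ 0.28 -2.03  1.  ]
440,172,494,202 [-0.66 -1.17  0.7 ]
520,135,575,175 [ 0.2  -1.96  1.  ]
```

View pics/c8.png

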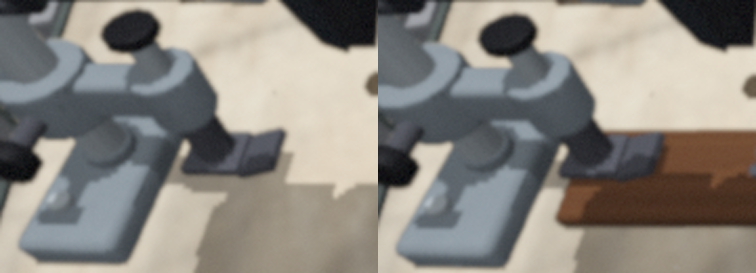

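Foot A is unmoved with plate 8: the knob's shift relative to the bracket is 0.04 px, and the right-hand picture shows clear daylight between sole and plate. I'll regrasp plate 8 and put it in the tray.

```bash
python3 pl.py .57 .066 .12 0 .581 .066 .12 0 .581 .066 .031 0; python3 - <<'E'
from h import *
snap('top')
s=manip.snapshot('top')
for r in manip.outline_of('top','tray_in')[:1]:
    c=max(cv2.findContours(r['pixels'].astype(np.uint8),cv2.RETR_EXTERNAL,cv2.CHAIN_APPROX_NONE)[0],key=cv2.contourArea)[:,0,:]
    W=np.array([onz(s,u,v,.018)[:2] for u,v in c]).astype(np.float32); rc=cv2.minAreaRect(W);print(r['confidence'],rc, cv2.boxPoints(rc))
E
```

```text
off [-1.77  3.99  0.69] tw [15.8 15.6 88.9]
off [-1.77  5.09  0.7 ] tw [15.8 15.6 88.9]
off [1.27 5.07 9.06] tw [15.8 15.6 88.9]
0.82 ((0.5472549200057983, 0.3236244320869446), (0.14180505275726318, 0.24870210886001587), 88.24224853515625) [[0.4207875  0.25656956]
 [0.6693726  0.24894096]
 [0.6737223  0.3906793 ]
 [0.42513722 0.39830792]]
```

>>> {"name": "move_arm", "arguments": {
  "commands": [
    {"offset":[-1.2,2,0],"twist":[1.6,1.6,9],"grip":1},
    {"offset":[-1.8,4,0.7],"twist":[3.2,3.2,18],"grip":1},
    {"offset":[-1.8,5,0.7],"twist":[4.8,4.7,27],"grip":1},
    {"offset":[-1.8,5.1,0.7],"twist":[6.4,6.3,36],"grip":0.8},
    {"offset":[-1.8,5.1,0.7],"twist":[8,7.9,45],"grip":0.6},
    {"offset":[-1.8,5.1,0.7],"twist":[9.6,9.5,54],"grip":0.6},
    {"offset":[-1.8,5.1,0.7],"twist":[11.2,11,63],"grip":0.6},
    {"offset":[-1.8,5.1,0.7],"twist":[12.8,12.6,72],"grip":0.6},
    {"offset":[-1.8,5.1,0.7],"twist":[14.4,14.2,81],"grip":0.6},
    {"offset":[-1.8,5.1,0.7],"twist":[15.8,15.6,88.9],"grip":0.6},
    {"offset":[-1.8,5.1,0.7],"twist":[15.8,15.6,88.9],"grip":0.6}
  ]
}}

```text
time: 17.58
eef_pos: [0.5812, 0.0652, 0.1205]
orientation: [-0.0, 1.0, 0.001, -0.0]
ft_force: [-0.0, -0.2, 0.6]
grip_width: 0.601
grasp_force: 0.0
```

```bash
python3 pl.py .581 .066 .031 0; python3 pl.py .50 .066 .031 0;python3 pl.py .52 .066 .14 0; python3 pl.py .621 .280 .14 88.2 .621 .280 .038 88.2
```

```text
off [-0.02 -0.08  8.95] tw [-0.   0.   0.1]
off [-8.12 -0.09  8.95] tw [-0.   0.   0.1]
off [-6.12 -0.09 -1.95] tw [-0.   0.   0.1]
off [  4.   -21.48  -1.95] tw [ -0.    0.  -88.1]
off [  4.   -21.48   8.25] tw [ -0.    0.  -88.1]
```

>>> {"name": "move_arm", "arguments": {
  "commands": [
    {"offset":[0,0,5],"twist":[0,0,0],"grip":0.6},
    {"offset":[0,0,8.9],"twist":[0,0,0],"grip":0.6},
    {"offset":[0,0,8.9],"twist":[0,0,0],"grip":0.6},
    {"offset":[0,0,8.9],"twist":[0,0,0],"grip":0.2},
    {"offset":[0,0,8.9],"twist":[0,0,0],"grip":0.2},
    {"offset":[0,0,8.9],"twist":[0,0,0],"grip":0.2},
    {"offset":[-2,0,8.8],"twist":[0,0,0],"grip":0.2},
    {"offset":[-5,0,8.8],"twist":[0,0,0],"grip":0.2},
    {"offset":[-8.1,0,8.8],"twist":[0,0,0],"grip":0.2},
    {"offset":[-8.1,0,4],"twist":[0,0,0],"grip":0.2},
    {"offset":[-8.1,0,-2],"twist":[0,0,0],"grip":0.2},
    {"offset":[-8.1,0,-2],"twist":[0,0,0],"grip":0.2}
  ]
}}

```text
time: 19.08
eef_pos: [0.5019, 0.0654, 0.1446]
orientation: [0.0, 1.0, 0.001, 0.004]
ft_force: [0.6, 0.0, -2.3]
grip_width: 0.267
grasp_force: 35.0
```

```bash
python3 pl.py .621 .280 .14 88.2 .621 .280 .038 88.2
```

```text
off [ 11.94 -21.43   0.54] tw [  0.4  -0.4 -88.1]
off [ 11.85 -21.44  10.74] tw [  0.4  -0.4 -88.1]
```

>>> {"name": "move_arm", "arguments": {
  "commands": [
    {"offset":[0,-4,0],"twist":[0,0,-10],"grip":0.2},
    {"offset":[0,-8,0],"twist":[0,0,-20],"grip":0.2},
    {"offset":[0,-12,0],"twist":[0,0,-30],"grip":0.2},
    {"offset":[2,-16,0],"twist":[0,0,-40],"grip":0.2},
    {"offset":[5,-20,0],"twist":[0,0,-50],"grip":0.2},
    {"offset":[8,-21.4,0],"twist":[0,0,-60],"grip":0.2},
    {"offset":[11,-21.4,0],"twist":[0,0,-70],"grip":0.2},
    {"offset":[12,-21.4,0],"twist":[0,0,-80],"grip":0.2},
    {"offset":[12,-21.4,0],"twist":[0,0,-88.1],"grip":0.2},
    {"offset":[12,-21.4,3],"twist":[0,0,-88.1],"grip":0.2},
    {"offset":[12,-21.4,3],"twist":[0,0,-88.1],"grip":0.2}
  ]
}}

```text
time: 20.45
eef_pos: [0.6185, 0.2793, 0.107]
orientation: [-0.002, 0.718, 0.696, -0.003]
ft_force: [0.5, -0.3, -1.3]
grip_width: 0.268
grasp_force: 35.0
```

```bash
python3 pl.py .621 .280 .038 88.2;  python3 o.py t8.png 13 8
```

```text
off [0.09 0.3  6.9 ] tw [-0.4  0.1 -0. ]
[0.619 0.28  0.109]
13 rect 0.98 [0.4491 0.4292] [0.019  0.0655] yaw 175.3
8 mark 0.89 324 259 [0.6197 0.2349 0.022 ]
8 rect 0.84 [0.619  0.2882] [0.1869 0.0683] yaw 88.1
```

>>> {"name": "move_arm", "arguments": {
  "commands": [
    {"offset":[0.1,0.2,4],"twist":[0,0,0],"grip":0.2},
    {"offset":[0.1,0.2,6.4],"twist":[0,0,0],"grip":0.2},
    {"offset":[0.1,0.2,7.1],"twist":[0,0,0],"grip":0.2},
    {"offset":[0.1,0.2,7.1],"twist":[0,0,0],"grip":0.2},
    {"offset":[0.1,0.2,7.1],"twist":[0,0,0],"grip":0.5},
    {"offset":[0.1,0.2,7.1],"twist":[0,0,0],"grip":0.5},
    {"offset":[0.1,0.2,2],"twist":[0,0,0],"grip":0.5},
    {"offset":[0.1,8,-8],"twist":[0,0,0],"grip":0.6},
    {"offset":[9,16.5,-8],"twist":[0,0,0],"grip":0.6},
    {"offset":[9,16.5,-8],"twist":[0,0,0],"grip":0.6},
    {"offset":[9,16.5,-8],"twist":[0,0,0],"grip":0.6},
    {"offset":[9,16.5,-8],"twist":[0,0,0],"grip":0.6}
  ]
}}

```text
time: 22.2
eef_pos: [0.7615, 0.3533, 0.177]
orientation: [0.001, 0.718, 0.696, 0.006]
ft_force: [0.5, -0.4, -0.2]
grip_width: 0.599
grasp_force: 0.0
```

```bash
python3 o.py p13.png 13 8;python3 -c "
from h import *
s=snap('top'); print([ (r['confidence'],onz(s,r['location'][1],r['location'][0],.028)) for r in manip.mark_of('top','plate_8_grip')])"
```

```text
[0.763 0.353 0.18 ]
13 rect 0.94 [0.4682 0.4643] [0.0953 0.0508] yaw 71.5
8 mark 0.56 196 256 [0.6209 0.2793 0.022 ]
8 rect 0.64 [0.6239 0.3204] [0.1108 0.0517] yaw 86.5
[(0.6, array([0.62630398, 0.28053236, 0.028     ]))]
```

```bash
python3 pl.py .45 .41 .20 100
```

```text
off [  4.77 -31.4   -2.28] tw [  1.1  -0.4 -11.8]
```

>>> {"name": "move_arm", "arguments": {
  "commands": [
    {"offset":[1,-6,-4],"twist":[0,0,0],"grip":0.6},
    {"offset":[4.8,-31.4,-2.3],"twist":[0.6,-0.2,-11.8],"grip":0.6},
    {"offset":[4.8,-31.4,-2.3],"twist":[0.6,-0.2,-11.8],"grip":0.6},
    {"offset":[4.8,-31.4,-2.3],"twist":[0.6,-0.2,-11.8],"grip":0.6},
    {"offset":[4.8,-31.4,-2.3],"twist":[0.6,-0.2,-11.8],"grip":0.6},
    {"offset":[4.8,-31.4,-2.3],"twist":[0.6,-0.2,-11.8],"grip":0.6},
    {"offset":[4.8,-31.4,-2.3],"twist":[0.6,-0.2,-11.8],"grip":0.6},
    {"offset":[4.8,-31.4,-2.3],"twist":[0.6,-0.2,-11.8],"grip":0.6},
    {"offset":[4.8,-31.4,-2.3],"twist":[0.6,-0.2,-11.8],"grip":0.6},
    {"offset":[4.8,-31.4,-2.3],"twist":[0.6,-0.2,-11.8],"grip":0.6}
  ]
}}

```text
time: 23.8
eef_pos: [0.4505, 0.4102, 0.199]
orientation: [0.001, 0.643, 0.766, 0.003]
ft_force: [-0.4, -0.3, 0.4]
grip_width: 0.599
grasp_force: 0.0
```

```bash
python3 o.py p13.png 13; python3 pl.py .45 .444 .033 106.5
```

```text
[0.45  0.41  0.199]
13 mark 0.79 323 150 [0.448  0.4468 0.027 ]
13 rect 0.97 [0.4356 0.48  ] [0.0474 0.1144] yaw 107.9
off [ 3.28  0.48 16.62] tw [ 0.4 -0.1 -6.5]
```

```bash
python3 pl.py .448 .445 .034 107; python3 - <<'E'
from h import *
print(plan([.495,.064,.14],down(0),np.array([.448,.445,.034]),down(107)))
E
```

```text
off [ 3.41  0.3  16.52] tw [ 0.4 -0.1 -7. ]
('off', array([-37.81,  -6.64, -10.6 ]), 'tw', array([  0.,   0., 107.]))
```

>>> {"name": "move_arm", "arguments": {
  "commands": [
    {"offset":[3.4,0.3,6],"twist":[0.4,-0.1,-7],"grip":0.6},
    {"offset":[3.4,0.3,11.5],"twist":[0.4,-0.1,-7],"grip":0.6},
    {"offset":[3.4,0.3,15],"twist":[0.4,-0.1,-7],"grip":0.6},
    {"offset":[3.4,0.3,16.5],"twist":[0.4,-0.1,-7],"grip":0.6},
    {"offset":[3.4,0.3,16.5],"twist":[0.4,-0.1,-7],"grip":0.6},
    {"offset":[3.4,0.3,16.5],"twist":[0.4,-0.1,-7],"grip":0.2},
    {"offset":[3.4,0.3,16.5],"twist":[0.4,-0.1,-7],"grip":0.2},
    {"offset":[3.4,0.3,16.5],"twist":[0.4,-0.1,-7],"grip":0.2},
    {"offset":[3.4,0.3,16.5],"twist":[0.4,-0.1,-7],"grip":0.2}
  ]
}}

```text
time: 25.08
eef_pos: [0.4479, 0.4451, 0.0351]
orientation: [-0.0, 0.595, 0.804, 0.0]
ft_force: [-2.0, -0.9, 6.1]
grip_width: 0.272
grasp_force: 34.7
```

```bash
python3 pl.py .495 .064 .14 0
```

```text
off [-37.82  -6.62 -10.51] tw [ -0.  -0. 107.]
```

>>> {"name": "move_arm", "arguments": {
  "commands": [
    {"offset":[0,0,-5],"twist":[0,0,0],"grip":0.2},
    {"offset":[0,0,-10.5],"twist":[0,0,0],"grip":0.2},
    {"offset":[-4,-0.7,-10.5],"twist":[0,0,10.7],"grip":0.2},
    {"offset":[-8,-1.4,-10.5],"twist":[0,0,21.4],"grip":0.2},
    {"offset":[-12,-2.1,-10.5],"twist":[0,0,32],"grip":0.2},
    {"offset":[-16,-2.8,-10.5],"twist":[0,0,42.7],"grip":0.2},
    {"offset":[-20,-3.5,-10.5],"twist":[0,0,53.4],"grip":0.2},
    {"offset":[-24,-4.2,-10.5],"twist":[0,0,64],"grip":0.2},
    {"offset":[-28,-4.9,-10.5],"twist":[0,0,74.7],"grip":0.2},
    {"offset":[-32,-5.6,-10.5],"twist":[0,0,85.4],"grip":0.2},
    {"offset":[-36,-6.3,-10.5],"twist":[0,0,96],"grip":0.2},
    {"offset":[-37.8,-6.6,-10.5],"twist":[0,0,107],"grip":0.2}
  ]
}}

```text
time: 26.58
eef_pos: [0.4952, 0.0624, 0.1392]
orientation: [0.0, 1.0, -0.002, -0.0]
ft_force: [-1.1, 1.4, -2.4]
grip_width: 0.267
grasp_force: 34.7
```

>>> {"name": "move_arm", "arguments": {
  "commands": [
    {"offset":[0,0,4],"twist":[0,0,0],"grip":0.2},
    {"offset":[0,0,4],"twist":[0,0,0],"grip":0.2}
  ]
}}

```text
time: 26.82
eef_pos: [0.4937, 0.0641, 0.0976]
orientation: [-0.0, 1.0, 0.002, -0.003]
ft_force: [0.2, -0.8, -1.3]
grip_width: 0.269
grasp_force: 34.7
```

```bash
python3 o.py i13.png 13; python3 pl.py .495 .064 .036 0 .58 .064 .036 0
```

```text
[0.495 0.064 0.099]
13 mark 0.86 321 260 [0.4586 0.0643 0.027 ]
13 rect 0.88 [0.506  0.0643] [0.1799 0.0637] yaw 1.5
off [-0.06  0.04  6.43] tw [ 0.  -0.1  0.3]
off [8.44 0.09 6.44] tw [ 0.  -0.1  0.3]
```

>>> {"name": "move_arm", "arguments": {
  "commands": [
    {"offset":[0,0,4.5],"twist":[0,0,0],"grip":0.2},
    {"offset":[0,0,6.4],"twist":[0,0,0],"grip":0.2},
    {"offset":[0,0,6.4],"twist":[0,0,0],"grip":0.2},
    {"offset":[2,0,6.4],"twist":[0,0,0],"grip":0.2},
    {"offset":[3.5,0,6.4],"twist":[0,0,0],"grip":0.2},
    {"offset":[5,0,6.4],"twist":[0,0,0],"grip":0.2},
    {"offset":[6.5,0,6.4],"twist":[0,0,0],"grip":0.2},
    {"offset":[8,0,6.4],"twist":[0,0,0],"grip":0.2},
    {"offset":[8.5,0,6.4],"twist":[0,0,0],"grip":0.2},
    {"offset":[8.5,0,6.4],"twist":[0,0,0],"grip":0.2}
  ]
}}

```text
time: 28.22
eef_pos: [0.5804, 0.0648, 0.0358]
orientation: [-0.0, 1.0, 0.002, 0.001]
ft_force: [1.6, 0.8, -3.9]
grip_width: 0.27
grasp_force: 34.9
```

>>> {"name": "move_arm", "arguments": {
  "commands": [
    {"offset":[0,0,0],"twist":[0,0,0],"grip":0.5},
    {"offset":[0,0,0],"twist":[0,0,0],"grip":0.5},
    {"offset":[0,0,-6],"twist":[0,0,0],"grip":0.5},
    {"offset":[-2,0,-10],"twist":[0,0,0],"grip":0.6},
    {"offset":[-2,0,-10],"twist":[0,0,0],"grip":0.6}
  ]
}}

```text
time: 28.85
eef_pos: [0.5604, 0.0646, 0.1385]
orientation: [0.0, 1.0, 0.002, 0.003]
ft_force: [-0.7, 0.4, 0.1]
grip_width: 0.599
grasp_force: 0.0
```

```bash
python3 - <<'E'
from h import *
print(pose()[0],plan(VA,tilt(90,20)))
E
```

```text
[0.56040887 0.06455797 0.13850448] ('off', array([-3.04, -2.06,  1.83]), 'tw', array([-15.4, -15.9, -88.8]))
```

>>> {"name": "move_arm", "arguments": {
  "commands": [
    {"offset":[-3,-2,0],"twist":[-1.6,-1.6,-9],"grip":1},
    {"offset":[-3,-2,0],"twist":[-3.2,-3.2,-18],"grip":1},
    {"offset":[-3,-2,0],"twist":[-4.7,-4.8,-27],"grip":1},
    {"offset":[-3,-2,0],"twist":[-6.3,-6.4,-36],"grip":1},
    {"offset":[-3,-2,0],"twist":[-7.8,-8,-45],"grip":1},
    {"offset":[-3,-2,1],"twist":[-9.4,-9.6,-54],"grip":1},
    {"offset":[-3,-2,1.8],"twist":[-11,-11.2,-63],"grip":1},
    {"offset":[-3,-2,1.8],"twist":[-12.6,-12.8,-72],"grip":1},
    {"offset":[-3,-2,1.8],"twist":[-14,-14.4,-81],"grip":1},
    {"offset":[-3,-2,1.8],"twist":[-15.4,-15.9,-88.8],"grip":1},
    {"offset":[-3,-2,1.8],"twist":[-15.4,-15.9,-88.8],"grip":1},
    {"offset":[-3,-2,1.8],"twist":[-15.4,-15.9,-88.8],"grip":1}
  ]
}}

```text
time: 30.35
eef_pos: [0.53, 0.0843, 0.1168]
orientation: [0.12, 0.697, 0.696, -0.124]
ft_force: [-0.6, 0.9, -0.2]
grip_width: 0.999
grasp_force: 0.0
```

```bash
python3 rise.py va0.png va13.png 500,233,534,257 505,190,560,230 440,172,494,202 520,135,575,175; python3 pl.py .580 .065 .13 0
python3 -c "
import cv2,numpy as np
a=[cv2.resize(cv2.rotate(cv2.imread(f'pics/va{c}.png')[130:260,400:580],cv2.ROTATE_180),None,fx=2.1,fy=2.1,interpolation=cv2.INTER_CUBIC) for c in ['0','13']]
cv2.imwrite('pics/c13.png',np.hstack(a))"
```

```text
[0.5301 0.0842 0.117 ] [ 0.001  0.94  -0.341]
500,233,534,257 [6.83 3.51 0.88]
505,190,560,230 [5.25 0.41 0.99]
440,172,494,202 [4.69 5.9  0.58]
520,135,575,175 [ 5.55 -0.79  0.99]
off [-2.25  4.99 -0.6 ] tw [15.4 15.9 88.9]
```

View pics/c13.png

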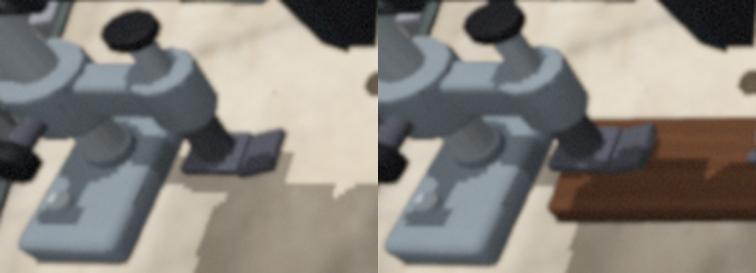

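Foot A is now clearly higher: the stem is longer, the knob moved about 2.3 px (roughly 2.5 mm) against the bracket, and the sole rests on the plate. Plate 13 stays under A. Next is plate 18 for B.

```bash
python3 pl.py .53 .08 .2 90 .46 -.175 .2 100; python3 -c "
from h import *
s=snap('top')
for n in names[:5]: print(n,[(round(r['confidence'],2),onz(s,r['location'][1],r['location'][0],.03).round(3)) for r in manip.mark_of('top',n)[:2]])"
```

```text
off [-3.23 -0.05 -7.66] tw [-0.3 19.9 -0.1]
off [-27.21  -6.98   1.07] tw [ -2.1  19.8 -10. ]
plate_8_grip [(0.85, array([0.63 , 0.278, 0.03 ]))]
plate_13_grip [(0.51, array([0.57 , 0.067, 0.03 ]))]
plate_18_grip [(0.85, array([ 0.458, -0.138,  0.03 ]))]
plate_23_grip []
plate_28_grip [(0.85, array([0.328, 0.276, 0.03 ]))]
```

>>> {"name": "move_arm", "arguments": {
  "commands": [
    {"offset":[-3,0,-6],"twist":[0,8,0],"grip":1},
    {"offset":[-8,-1,-6],"twist":[-0.5,15,-2],"grip":0.6},
    {"offset":[-14,-3,-4],"twist":[-1,19.8,-4],"grip":0.6},
    {"offset":[-20,-5,-1.5],"twist":[-1.5,19.8,-7],"grip":0.6},
    {"offset":[-27.2,-7,1],"twist":[-2.1,19.8,-10],"grip":0.6},
    {"offset":[-27.2,-7,1],"twist":[-2.1,19.8,-10],"grip":0.6},
    {"offset":[-27.2,-7,1],"twist":[-2.1,19.8,-10],"grip":0.6},
    {"offset":[-27.2,-7,1],"twist":[-2.1,19.8,-10],"grip":0.6}
  ]
}}

```text
time: 31.7
eef_pos: [0.4605, -0.1739, 0.201]
orientation: [0.001, 0.642, 0.767, -0.0]
ft_force: [0.5, 0.3, -0.4]
grip_width: 0.595
grasp_force: 0.0
```

```bash
python3 o.py p18.png 18 23; python3 pl.py .461 -.139 .039 104
```

```text
[ 0.461 -0.174  0.201]
18 mark 0.66 329 148 [ 0.4619 -0.1352  0.032 ]
18 rect 0.79 [ 0.4497 -0.0995] [0.0449 0.1124] yaw 105.4
off [ 3.45  0.65 16.2 ] tw [ 0.   0.1 -3.8]
```

```bash
python3 pl.py .461 -.138 .039 105.4; python3 - <<'E'
from h import *
print(plan([.475,-.087,.145],down(0),np.array([.461,-.138,.040]),down(105.4)))
E
```

```text
off [ 3.54  0.67 16.2 ] tw [ 0.   0.1 -5.2]
('off', array([  4.55,   2.7 , -10.5 ]), 'tw', array([  0. ,   0. , 105.4]))
```

>>> {"name": "move_arm", "arguments": {
  "commands": [
    {"offset":[3.5,0.7,6],"twist":[0,0,-5.2],"grip":0.6},
    {"offset":[3.5,0.7,11.5],"twist":[0,0,-5.2],"grip":0.6},
    {"offset":[3.5,0.7,15],"twist":[0,0,-5.2],"grip":0.6},
    {"offset":[3.5,0.7,16.2],"twist":[0,0,-5.2],"grip":0.6},
    {"offset":[3.5,0.7,16.2],"twist":[0,0,-5.2],"grip":0.6},
    {"offset":[3.5,0.7,16.2],"twist":[0,0,-5.2],"grip":0.2},
    {"offset":[3.5,0.7,16.2],"twist":[0,0,-5.2],"grip":0.2},
    {"offset":[3.5,0.7,16.2],"twist":[0,0,-5.2],"grip":0.2},
    {"offset":[3.5,0.7,16.2],"twist":[0,0,-5.2],"grip":0.2}
  ]
}}

```text
time: 33.08
eef_pos: [0.4614, -0.1394, 0.0396]
orientation: [0.001, 0.606, 0.795, -0.0]
ft_force: [-1.8, -0.7, 6.2]
grip_width: 0.271
grasp_force: 34.9
```

>>> {"name": "move_arm", "arguments": {
  "commands": [
    {"offset":[0,0,-5],"twist":[0,0,0],"grip":0.2},
    {"offset":[0,0,-10.5],"twist":[0,0,10.5],"grip":0.2},
    {"offset":[1,0.6,-10.5],"twist":[0,0,21],"grip":0.2},
    {"offset":[2,1.2,-10.5],"twist":[0,0,31.6],"grip":0.2},
    {"offset":[3,1.8,-10.5],"twist":[0,0,42],"grip":0.2},
    {"offset":[4,2.4,-10.5],"twist":[0,0,52.7],"grip":0.2},
    {"offset":[4.5,2.7,-10.5],"twist":[0,0,63],"grip":0.2},
    {"offset":[4.5,2.7,-10.5],"twist":[0,0,73.7],"grip":0.2},
    {"offset":[4.5,2.7,-10.5],"twist":[0,0,84],"grip":0.2},
    {"offset":[4.5,2.7,-10.5],"twist":[0,0,94.7],"grip":0.2},
    {"offset":[4.5,2.7,-10.5],"twist":[0,0,105.4],"grip":0.2},
    {"offset":[4.5,2.7,-10.5],"twist":[0,0,105.4],"grip":0.2}
  ]
}}

```text
time: 34.58
eef_pos: [0.4751, -0.0884, 0.1438]
orientation: [0.0, 1.0, 0.0, 0.0]
ft_force: [-0.1, -0.3, -1.6]
grip_width: 0.269
grasp_force: 34.9
```

```bash
python3 w.py i18.png; python3 pl.py .485 -.087 .041 0
```

```text
[ 0.475 -0.088  0.144] [1.    0.003 0.   ] [ 0.    -0.001 -1.   ]
plate_13_grip 0.93 134 78 [0.58   0.0645 0.027 ]
plate_18_grip 0.93 319 255 [ 0.4217 -0.0867  0.032 ]
plate_23_grip 0.8 90 235 [0.444  0.1276 0.037 ]
off [ 0.97 -0.16 10.29] tw [ 0.1 -0.  -0. ]
```

View pics/i18.png

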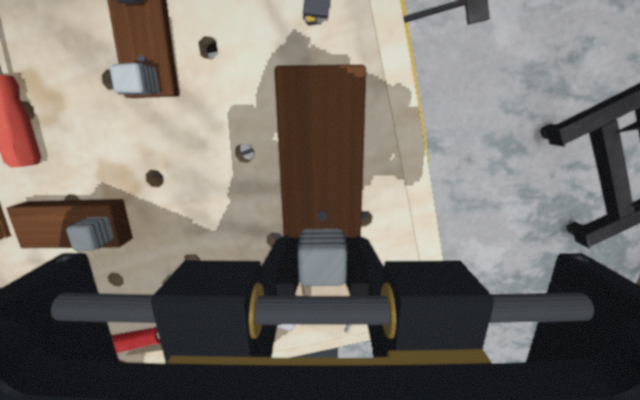

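The picture shows plate 18 held straight, plate 13 under A at (135,78), and B's nose at (316,15), turned about −10° in yaw.

```bash
python3 - <<'E'
from h import *
s=snap('wrist')
t=onz(s,316,22,.024);print(t)
d=np.array([np.cos(np.radians(-9)),np.sin(np.radians(-9)),0]);sp=t+.028*d;sp[2]=0;print('spot',sp)
for k in (.165,.082): print(sp-k*d, plan(list((sp-k*d)[:2])+[.041],down(-9)))
E
```

```text
[ 0.62020569 -0.08476191  0.024     ]
spot [ 0.64786097 -0.08914207  0.        ]
[ 0.48489239 -0.06333039  0.        ] ('off', array([ 0.95, -2.53, 10.29]), 'tw', array([ 0.1, -0. ,  9. ]))
[ 0.56687052 -0.07631445  0.        ] ('off', array([ 9.15, -1.24, 10.29]), 'tw', array([ 0.1, -0. ,  9. ]))
```

>>> {"name": "move_arm", "arguments": {
  "commands": [
    {"offset":[0.9,-2.5,4],"twist":[0,0,9],"grip":0.2},
    {"offset":[0.9,-2.5,8.5],"twist":[0,0,9],"grip":0.2},
    {"offset":[0.9,-2.5,10.3],"twist":[0,0,9],"grip":0.2},
    {"offset":[0.9,-2.5,10.3],"twist":[0,0,9],"grip":0.2},
    {"offset":[2.5,-2.25,10.3],"twist":[0,0,9],"grip":0.2},
    {"offset":[4,-2.0,10.3],"twist":[0,0,9],"grip":0.2},
    {"offset":[5.5,-1.8,10.3],"twist":[0,0,9],"grip":0.2},
    {"offset":[7,-1.6,10.3],"twist":[0,0,9],"grip":0.2},
    {"offset":[8.5,-1.35,10.3],"twist":[0,0,9],"grip":0.2},
    {"offset":[9.1,-1.25,10.3],"twist":[0,0,9],"grip":0.2},
    {"offset":[9.1,-1.25,10.3],"twist":[0,0,9],"grip":0.2}
  ]
}}

```text
time: 36.45
eef_pos: [0.5663, -0.0762, 0.041]
orientation: [0.001, 0.997, -0.079, 0.0]
ft_force: [0.1, -0.2, -2.2]
grip_width: 0.269
grasp_force: 35.0
```

>>> {"name": "move_arm", "arguments": {
  "commands": [
    {"offset":[0,0,0],"twist":[0,0,0],"grip":0.5},
    {"offset":[0,0,0],"twist":[0,0,0],"grip":0.5},
    {"offset":[0,0,-6],"twist":[0,0,0],"grip":0.5},
    {"offset":[-2,0,-10],"twist":[0,0,0],"grip":0.6},
    {"offset":[-2,0,-10],"twist":[0,0,0],"grip":0.6},
    {"offset":[-2,0,-10],"twist":[0,0,0],"grip":0.6}
  ]
}}

```text
time: 37.2
eef_pos: [0.5463, -0.0729, 0.1403]
orientation: [0.0, 0.997, -0.079, -0.0]
ft_force: [0.5, 0.8, 0.8]
grip_width: 0.602
grasp_force: 0.0
```

```bash
python3 - <<'E'
from h import *
print(pose()[0],plan(VB,tilt(90,20)))
E
```

```text
[ 0.54628487 -0.07289858  0.14026143] ('off', array([-1.73, -0.53,  2.03]), 'tw', array([-17.2, -14.7, -97.9]))
```

>>> {"name": "move_arm", "arguments": {
  "commands": [
    {"offset":[-1.7,-0.5,0],"twist":[-1.7,-1.5,-9.8],"grip":1},
    {"offset":[-1.7,-0.5,0],"twist":[-3.4,-2.9,-19.6],"grip":1},
    {"offset":[-1.7,-0.5,0],"twist":[-5.2,-4.4,-29.4],"grip":1},
    {"offset":[-1.7,-0.5,0],"twist":[-6.9,-5.9,-39.2],"grip":1},
    {"offset":[-1.7,-0.5,0],"twist":[-8.6,-7.3,-49],"grip":1},
    {"offset":[-1.7,-0.5,1],"twist":[-10.3,-8.8,-58.7],"grip":1},
    {"offset":[-1.7,-0.5,2],"twist":[-12,-10.3,-68.5],"grip":1},
    {"offset":[-1.7,-0.5,2],"twist":[-13.8,-11.8,-78.3],"grip":1},
    {"offset":[-1.7,-0.5,2],"twist":[-15.5,-13.2,-88],"grip":1},
    {"offset":[-1.7,-0.5,2],"twist":[-17.2,-14.7,-97.9],"grip":1},
    {"offset":[-1.7,-0.5,2],"twist":[-17.2,-14.7,-97.9],"grip":1},
    {"offset":[-1.7,-0.5,2],"twist":[-17.2,-14.7,-97.9],"grip":1}
  ]
}}

```text
time: 38.7
eef_pos: [0.5306, -0.0654, 0.1202]
orientation: [0.122, 0.698, 0.695, -0.123]
ft_force: [1.0, -0.2, -0.2]
grip_width: 1.001
grasp_force: 0.0
```

```bash
python3 rise.py vb0.png vb18.png 485,233,518,257 495,190,550,230 515,135,565,175
python3 -c "
import cv2,numpy as np
a=[cv2.resize(cv2.rotate(cv2.imread(f'pics/vb{c}.png')[140:275,390:570],cv2.ROTATE_180),None,fx=2.1,fy=2.1,interpolation=cv2.INTER_CUBIC) for c in ['0','18']]
cv2.imwrite('pics/c18.png',np.hstack(a))"
```

```text
[ 0.5306 -0.0655  0.1204] [ 0.003  0.94  -0.341]
485,233,518,257 [-0.58 -2.28  0.99]
495,190,550,230 [-0.07 -2.37  1.  ]
515,135,565,175 [-0.02 -2.56  0.99]
```

View pics/c18.png

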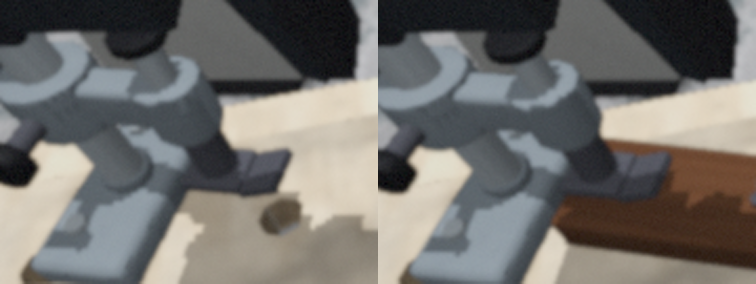

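Foot B hasn't moved with plate 18: the knob shifted only 0.1 px against the bracket, and the stem length is unchanged in the picture. Plate 18 goes to the tray, then I'll try plate 23.

```bash
python3 pl.py .567 -.0765 .13 -9
```

```text
off [-1.35  3.64 -0.53] tw [17.2 14.7 97.7]
```

>>> {"name": "move_arm", "arguments": {
  "commands": [
    {"offset":[-1.3,2,-0.5],"twist":[1.7,1.5,9.8],"grip":1},
    {"offset":[-1.3,3.6,-0.5],"twist":[3.4,2.9,19.6],"grip":0.6},
    {"offset":[-1.3,3.6,-0.5],"twist":[5.2,4.4,29.3],"grip":0.6},
    {"offset":[-1.3,3.6,-0.5],"twist":[6.9,5.9,39],"grip":0.6},
    {"offset":[-1.3,3.6,-0.5],"twist":[8.6,7.3,49],"grip":0.6},
    {"offset":[-1.3,3.6,-0.5],"twist":[10.3,8.8,58.6],"grip":0.6},
    {"offset":[-1.3,3.6,-0.5],"twist":[12,10.3,68.4],"grip":0.6},
    {"offset":[-1.3,3.6,-0.5],"twist":[13.8,11.8,78.2],"grip":0.6},
    {"offset":[-1.3,3.6,-0.5],"twist":[15.5,13.2,88],"grip":0.6},
    {"offset":[-1.3,3.6,-0.5],"twist":[17.2,14.7,97.7],"grip":0.6},
    {"offset":[-1.3,3.6,-0.5],"twist":[17.2,14.7,97.7],"grip":0.6},
    {"offset":[-1.3,3.6,-0.5],"twist":[17.2,14.7,97.7],"grip":0.6}
  ]
}}

```text
time: 40.25
eef_pos: [0.5666, -0.076, 0.13]
orientation: [0.001, 0.997, -0.076, -0.0]
ft_force: [0.3, 0.4, 0.2]
grip_width: 0.6
grasp_force: 0.0
```

```bash
python3 pl.py .567 -.0765 .041 -9; python3 - <<'E'
from h import *
p,Rt=pose();print(p)
d=np.array([np.cos(np.radians(-9)),np.sin(np.radians(-9)),0])
q=np.array([.567,-.0765,.041])-.08*d
print(plan(q,down(-9)),plan([.546,.282,.14],down(88.2),q+[0,0,.11],down(-9)))
E
```

```text
off [0.05 0.03 8.9 ] tw [0.1 0.  0.3]
[ 0.56661738 -0.07599422  0.1300213 ]
('off', array([-7.95, -0.01,  8.9 ]), 'tw', array([0.1, 0. , 0.3])) ('off', array([  0.32, -35.08,   1.1 ]), 'tw', array([  0. ,   0. , -97.2]))
```

>>> {"name": "move_arm", "arguments": {
  "commands": [
    {"offset":[0,0,5],"twist":[0,0,0],"grip":0.6},
    {"offset":[0,0,8.9],"twist":[0,0,0],"grip":0.6},
    {"offset":[0,0,8.9],"twist":[0,0,0],"grip":0.6},
    {"offset":[0,0,8.9],"twist":[0,0,0],"grip":0.2},
    {"offset":[0,0,8.9],"twist":[0,0,0],"grip":0.2},
    {"offset":[0,0,8.9],"twist":[0,0,0],"grip":0.2},
    {"offset":[-2,0,8.8],"twist":[0,0,0],"grip":0.2},
    {"offset":[-5,0,8.8],"twist":[0,0,0],"grip":0.2},
    {"offset":[-8,0,8.8],"twist":[0,0,0],"grip":0.2},
    {"offset":[-8,0,4],"twist":[0,0,0],"grip":0.2},
    {"offset":[-8,0,-1.5],"twist":[0,0,0],"grip":0.2},
    {"offset":[-8,0,-1.5],"twist":[0,0,0],"grip":0.2}
  ]
}}

```text
time: 41.75
eef_pos: [0.4889, -0.0641, 0.1488]
orientation: [0.002, 0.997, -0.077, 0.004]
ft_force: [-0.1, -0.6, -2.5]
grip_width: 0.266
grasp_force: 35.0
```

```bash
python3 pl.py .546 .282 .14 88.2 .546 .282 .048 88.2
```

```text
off [  0.32 -35.07   0.79] tw [  0.5  -0.2 -97. ]
off [  0.24 -35.1    9.99] tw [  0.5  -0.2 -97. ]
```

>>> {"name": "move_arm", "arguments": {
  "commands": [
    {"offset":[0,-4,0.3],"twist":[0,0,-10],"grip":0.2},
    {"offset":[0,-8,0.3],"twist":[0,0,-20],"grip":0.2},
    {"offset":[0,-12,0.3],"twist":[0,0,-30],"grip":0.2},
    {"offset":[0,-16,0.3],"twist":[0,0,-40],"grip":0.2},
    {"offset":[0,-20,0.3],"twist":[0,0,-50],"grip":0.2},
    {"offset":[0.2,-24,0.3],"twist":[0,0,-60],"grip":0.2},
    {"offset":[0.3,-28,0.3],"twist":[0,0,-70],"grip":0.2},
    {"offset":[0.3,-32,0.3],"twist":[0,0,-80],"grip":0.2},
    {"offset":[0.3,-35,0.3],"twist":[0,0,-90],"grip":0.2},
    {"offset":[0.3,-35,3],"twist":[0,0,-97],"grip":0.2},
    {"offset":[0.3,-35,3],"twist":[0,0,-97],"grip":0.2},
    {"offset":[0.3,-35,3],"twist":[0,0,-97],"grip":0.2}
  ]
}}

```text
time: 43.25
eef_pos: [0.5444, 0.2814, 0.1149]
orientation: [0.0, 0.719, 0.695, -0.0]
ft_force: [0.4, -0.8, -1.4]
grip_width: 0.269
grasp_force: 35.0
```

```bash
python3 pl.py .546 .282 .048 88.2 .44 .08 .20 90; python3 o.py t18.png 18 8
```

```text
off [0.07 0.16 6.69] tw [-0.   0.1 -0.2]
off [-20.51  -9.73  -8.49] tw [-0.   0.1 -2. ]
[0.545 0.281 0.115]
18 mark 0.97 324 256 [0.5462 0.2412 0.032 ]
18 rect 0.57 [0.5458 0.296 ] [0.1838 0.0665] yaw 88.1
8 mark 0.71 417 209 [0.6248 0.2768 0.022 ]
8 rect 0.66 [0.626  0.3141] [0.1221 0.0498] yaw 88.9
```

Place it, then look at plate 23 from above.

>>> {"name": "move_arm", "arguments": {
  "commands": [
    {"offset":[0.1,0.1,4],"twist":[0,0,0],"grip":0.2},
    {"offset":[0.1,0.1,6],"twist":[0,0,0],"grip":0.2},
    {"offset":[0.1,0.1,6.7],"twist":[0,0,0],"grip":0.2},
    {"offset":[0.1,0.1,6.7],"twist":[0,0,0],"grip":0.2},
    {"offset":[0.1,0.1,6.7],"twist":[0,0,0],"grip":0.5},
    {"offset":[0.1,0.1,6.7],"twist":[0,0,0],"grip":0.5},
    {"offset":[0.1,0.1,2],"twist":[0,0,0],"grip":0.5},
    {"offset":[-2,-1,-4],"twist":[0,0,0],"grip":0.6},
    {"offset":[-20.5,-9.7,-8.5],"twist":[0,0,-2],"grip":0.6},
    {"offset":[-20.5,-9.7,-8.5],"twist":[0,0,-2],"grip":0.6},
    {"offset":[-20.5,-9.7,-8.5],"twist":[0,0,-2],"grip":0.6},
    {"offset":[-20.5,-9.7,-8.5],"twist":[0,0,-2],"grip":0.6}
  ]
}}

```text
time: 45.0
eef_pos: [0.4397, 0.0781, 0.2011]
orientation: [0.001, 0.707, 0.707, 0.0]
ft_force: [-0.4, 1.0, 0.2]
grip_width: 0.601
grasp_force: 0.0
```

>>> {"name": "move_arm", "arguments": {
  "commands": [
    {"offset":[0,0,0],"twist":[0,0,0],"grip":0.6},
    {"offset":[0,0,0],"twist":[0,0,0],"grip":0.6}
  ]
}}

```text
time: 45.25
eef_pos: [0.4411, 0.0806, 0.1999]
orientation: [0.0, 0.706, 0.708, -0.0]
ft_force: [0.4, -0.2, -0.2]
grip_width: 0.601
grasp_force: 0.0
```

```bash
python3 o.py p23.png 23 18; python3 pl.py .444 .125 .044 90
```

```text
[0.441 0.081 0.2  ]
23 mark 0.82 325 144 [0.4458 0.1239 0.037 ]
23 rect 0.59 [0.4443 0.1673] [0.0453 0.1119] yaw 91.5
off [ 4.44  0.33 15.56] tw [-0.   0.   0.2]
```

>>> {"name": "move_arm", "arguments": {
  "commands": [
    {"offset":[4.4,0.4,6],"twist":[0,0,-1],"grip":0.6},
    {"offset":[4.4,0.4,11],"twist":[0,0,-1],"grip":0.6},
    {"offset":[4.4,0.4,14],"twist":[0,0,-1],"grip":0.6},
    {"offset":[4.4,0.4,15.6],"twist":[0,0,-1],"grip":0.6},
    {"offset":[4.4,0.4,15.6],"twist":[0,0,-1],"grip":0.6},
    {"offset":[4.4,0.4,15.6],"twist":[0,0,-1],"grip":0.2},
    {"offset":[4.4,0.4,15.6],"twist":[0,0,-1],"grip":0.2},
    {"offset":[4.4,0.4,15.6],"twist":[0,0,-1],"grip":0.2},
    {"offset":[4.4,0.4,15.6],"twist":[0,0,-1],"grip":0.2}
  ]
}}

```text
time: 46.62
eef_pos: [0.4448, 0.1239, 0.0444]
orientation: [0.001, 0.7, 0.714, 0.0]
ft_force: [-1.6, -0.1, 5.6]
grip_width: 0.27
grasp_force: 35.0
```

```bash
python3 pl.py .485 -.0635 .145 -9
```

```text
off [-18.83   3.65 -10.04] tw [ 1.000e-01 -0.000e+00  1.001e+02]
```

>>> {"name": "move_arm", "arguments": {
  "commands": [
    {"offset":[0,0,-5],"twist":[0,0,0],"grip":0.2},
    {"offset":[0,0,-10],"twist":[0,0,10],"grip":0.2},
    {"offset":[-3,0.5,-10],"twist":[0,0,20],"grip":0.2},
    {"offset":[-6,1,-10],"twist":[0,0,30],"grip":0.2},
    {"offset":[-9,1.6,-10],"twist":[0,0,40],"grip":0.2},
    {"offset":[-12,2.2,-10],"twist":[0,0,50],"grip":0.2},
    {"offset":[-15,2.8,-10],"twist":[0,0,60],"grip":0.2},
    {"offset":[-18.8,3.6,-10],"twist":[0,0,70],"grip":0.2},
    {"offset":[-18.8,3.6,-10],"twist":[0,0,80],"grip":0.2},
    {"offset":[-18.8,3.6,-10],"twist":[0,0,90],"grip":0.2},
    {"offset":[-18.8,3.6,-10],"twist":[0,0,100],"grip":0.2},
    {"offset":[-18.8,3.6,-10],"twist":[0,0,100],"grip":0.2}
  ]
}}

```text
time: 48.12
eef_pos: [0.4841, -0.0632, 0.1438]
orientation: [0.0, 0.997, -0.076, -0.0]
ft_force: [-0.2, -0.1, -1.2]
grip_width: 0.271
grasp_force: 35.0
```

```bash
python3 pl.py .485 -.0635 .0455 -9 .567 -.0765 .0455 -9; python3 o.py i23.png 23
```

```text
off [0.1  0.01 9.83] tw [0.  0.  0.2]
off [8.4  0.05 9.83] tw [0.  0.  0.2]
[ 0.484 -0.063  0.144]
23 mark 0.65 322 256 [ 0.4334 -0.0556  0.037 ]
23 rect 0.91 [ 0.4956 -0.0654] [0.075  0.2085] yaw 171.6
```

>>> {"name": "move_arm", "arguments": {
  "commands": [
    {"offset":[0,0,5],"twist":[0,0,0],"grip":0.2},
    {"offset":[0,0,8.5],"twist":[0,0,0],"grip":0.2},
    {"offset":[0,0,9.85],"twist":[0,0,0],"grip":0.2},
    {"offset":[0,0,9.85],"twist":[0,0,0],"grip":0.2},
    {"offset":[1.5,0,9.85],"twist":[0,0,0],"grip":0.2},
    {"offset":[3,0,9.85],"twist":[0,0,0],"grip":0.2},
    {"offset":[4.5,0,9.85],"twist":[0,0,0],"grip":0.2},
    {"offset":[6,0,9.85],"twist":[0,0,0],"grip":0.2},
    {"offset":[7.5,0,9.85],"twist":[0,0,0],"grip":0.2},
    {"offset":[8.4,0,9.85],"twist":[0,0,0],"grip":0.2},
    {"offset":[8.4,0,9.85],"twist":[0,0,0],"grip":0.2}
  ]
}}

```text
time: 49.65
eef_pos: [0.568, -0.0763, 0.046]
orientation: [0.001, 0.997, -0.077, 0.001]
ft_force: [1.2, -1.0, -3.8]
grip_width: 0.268
grasp_force: 35.0
```

>>> {"name": "move_arm", "arguments": {
  "commands": [
    {"offset":[0,0,0],"twist":[0,0,0],"grip":0.5},
    {"offset":[0,0,0],"twist":[0,0,0],"grip":0.5},
    {"offset":[0,0,-6],"twist":[0,0,0],"grip":0.5},
    {"offset":[-2,0,-9.5],"twist":[0,0,0],"grip":0.6},
    {"offset":[-2,0,-9.5],"twist":[0,0,0],"grip":0.6},
    {"offset":[-2,0,-9.5],"twist":[0,0,0],"grip":0.6}
  ]
}}

```text
time: 50.4
eef_pos: [0.5474, -0.073, 0.1399]
orientation: [0.0, 0.997, -0.077, -0.0]
ft_force: [-0.8, -0.1, -0.4]
grip_width: 0.602
grasp_force: 0.0
```

```bash
python3 - <<'E'
from h import *
print(pose()[0],plan(VB,tilt(90,20)))
E
```

```text
[ 0.54744356 -0.07302358  0.13994992] ('off', array([-1.85, -0.53,  2.  ]), 'tw', array([-17.2, -14.7, -97.7]))
```

>>> {"name": "move_arm", "arguments": {
  "commands": [
    {"offset":[-1.8,-0.5,0],"twist":[-1.7,-1.5,-9.8],"grip":1},
    {"offset":[-1.8,-0.5,0],"twist":[-3.4,-2.9,-19.6],"grip":1},
    {"offset":[-1.8,-0.5,0],"twist":[-5.2,-4.4,-29.4],"grip":1},
    {"offset":[-1.8,-0.5,0],"twist":[-6.9,-5.9,-39.2],"grip":1},
    {"offset":[-1.8,-0.5,0],"twist":[-8.6,-7.3,-49],"grip":1},
    {"offset":[-1.8,-0.5,1],"twist":[-10.3,-8.8,-58.7],"grip":1},
    {"offset":[-1.8,-0.5,2],"twist":[-12,-10.3,-68.5],"grip":1},
    {"offset":[-1.8,-0.5,2],"twist":[-13.8,-11.8,-78.3],"grip":1},
    {"offset":[-1.8,-0.5,2],"twist":[-15.5,-13.2,-88],"grip":1},
    {"offset":[-1.8,-0.5,2],"twist":[-17.2,-14.7,-97.7],"grip":1},
    {"offset":[-1.8,-0.5,2],"twist":[-17.2,-14.7,-97.7],"grip":1},
    {"offset":[-1.8,-0.5,2],"twist":[-17.2,-14.7,-97.7],"grip":1}
  ]
}}

```text
time: 51.9
eef_pos: [0.5307, -0.0654, 0.1199]
orientation: [0.122, 0.698, 0.695, -0.123]
ft_force: [-0.5, -0.6, -0.3]
grip_width: 0.996
grasp_force: 0.0
```

```bash
python3 rise.py vb0.png vb23.png 485,233,518,257 495,190,550,230 515,135,565,175
python3 pl.py .53 -.065 .25 90 .33 .235 .2 90
python3 -c "
from h import *
a=[cv2.resize(cv2.rotate(cv2.imread(f'pics/vb{c}.png')[140:275,390:570],cv2.ROTATE_180),None,fx=2.1,fy=2.1,interpolation=cv2.INTER_CUBIC) for c in ['0','23']]
cv2.imwrite('pics/c23.png',np.hstack(a))
s=snap('top')
for n in names[:5]: print(n,[(round(r['confidence'],2),onz(s,r['location'][1],r['location'][0],.03).round(3)) for r in manip.mark_of('top',n)[:2]])"
```

```text
[ 0.5307 -0.0655  0.1201] [ 0.003  0.94  -0.341]
485,233,518,257 [ 0.22 -1.18  0.99]
495,190,550,230 [-0.07 -2.13  1.  ]
515,135,565,175 [-0.15 -2.4   0.99]
off [ -4.39  -0.07 -12.23] tw [-0.  20.  -0.2]
off [ 25.45 -20.17 -17.76] tw [-0.  20.  -0.2]
plate_8_grip [(0.64, array([0.629, 0.279, 0.03 ]))]
plate_13_grip [(0.61, array([0.574, 0.058, 0.03 ]))]
plate_18_grip [(0.59, array([0.539, 0.286, 0.03 ]))]
plate_23_grip [(0.3, array([0.332, 0.28 , 0.03 ]))]
plate_28_grip [(0.64, array([0.331, 0.283, 0.03 ]))]
```

View pics/c23.png

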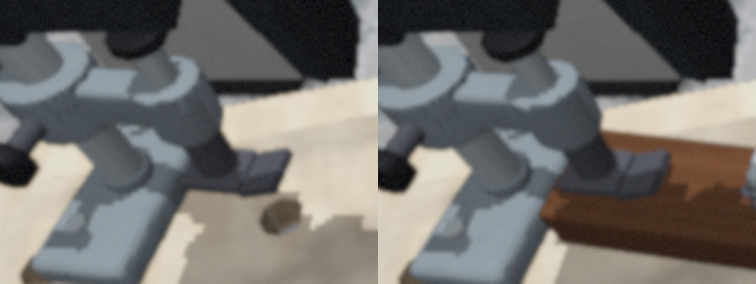

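```bash
python3 - <<'E'
from h import *
s=snap('wrist')
K=np.array([.648,-.089,.1]); print('px per mm',proj(s,K+[0,0,.001])-proj(s,K), proj(s,K), proj(s,K-[0,0,.07]),proj(s,K-[0,0,.077]))
def blur(f): return cv2.GaussianBlur(cv2.imread(f'pics/{f}.png',0).astype(np.float32),(0,0),.8)
def sh(A,B,x0,y0,x1,y1,m=8):
    C=cv2.matchTemplate(B[y0-m:y1+m,x0-m:x1+m],A[y0:y1,x0:x1],cv2.TM_CCOEFF_NORMED);_,v,_,(i,j)=cv2.minMaxLoc(C)
    f=lambda a,b,c:(a-c)/(2*(a-2*b+c))
    return np.round([i+f(C[j,i-1],C[j,i],C[j,i+1])-m,j+f(C[j-1,i],C[j,i],C[j+1,i])-m,v],2)
for a,b in [('vb0','vb18'),('vb18','vb23'),('vb0','vb23')]:
    A,B=blur(a),blur(b)
    print(a,b,'knob',sh(A,B,492,244,520,258),'stem',sh(A,B,482,232,508,246),'brk',sh(A,B,495,195,550,225),'sole/stem',sh(A,B,458,192,475,212),'nose',sh(A,B,430,182,462,203))
E
```

```text
px per mm [[0.79008518 1.24084866]] [[505.41932257 262.89185615]] [[462.55674107 196.31328324]] [[459.30769745 191.32245576]]
vb0 vb18 knob [-0.12 -2.56  0.99] stem [-0.7  -2.08  0.99] brk [ 0.02 -2.35  1.  ] sole/stem [0.88 2.43 0.95] nose [-7.65  1.23  0.35]
vb18 vb23 knob [0.92 1.61 0.98] stem [0.51 0.71 0.94] brk [-0.09  0.17  1.  ] sole/stem [0.06 3.43 0.97] nose [0.42 1.3  0.99]Traceback (most recent call last):
  File "<stdin>", line 11, in <module>
  File "<stdin>", line 8, in sh
IndexError: index 17 is out of bounds for axis 1 with size 17
```

Foot B has risen about 1.2 mm with plate 23: the knob moved (1.0, 1.4) px against the bracket at (0.79, 1.24) px per mm. Plate 23 stays. I'll recheck A from the same vantage as its rest picture, since last time the camera stood 3 mm low.

>>> {"name": "move_arm", "arguments": {
  "commands": [
    {"offset":[7,0,-2.5],"twist":[0,0,0],"grip":1},
    {"offset":[14.1,0,-5.1],"twist":[0,0,0],"grip":1},
    {"offset":[14.1,0,-5.1],"twist":[0,0,0],"grip":1},
    {"offset":[14.1,0,-5.1],"twist":[0,0,0],"grip":1},
    {"offset":[14.1,0,-5.1],"twist":[0,0,0],"grip":1}
  ]
}}

```text
time: 52.92
eef_pos: [0.5307, 0.0838, 0.1203]
orientation: [0.123, 0.697, 0.696, -0.123]
ft_force: [-0.2, 0.1, -0.6]
grip_width: 0.997
grasp_force: 0.0
```

```bash
python3 rise.py va8.png va13b.png 500,233,534,257 505,190,560,230 520,135,575,175; python3 rise.py va0.png va13c.png 500,233,534,257 505,190,560,230 520,135,575,175
python3 pl.py .33 .235 .2 90
```

```text
[0.5307 0.0835 0.1203] [ 0.002  0.94  -0.342]
500,233,534,257 [1.94 1.06 1.  ]
505,190,560,230 [ 0.14 -1.65  0.99]
520,135,575,175 [ 0.21 -1.81  1.  ]
[0.5307 0.0835 0.1203] [ 0.002  0.94  -0.342]
500,233,534,257 [ 2.62 -1.33  0.99]
505,190,560,230 [ 0.52 -4.23  0.99]
520,135,575,175 [ 0.37 -4.17  0.99]
off [ 11.47 -20.1  -12.67] tw [ 0.  20.  -0.1]
```

Foot A is raised about 2.3 mm, which is good. Only plate 28 is left, and it goes to the tray.

>>> {"name": "move_arm", "arguments": {
  "commands": [
    {"offset":[-2,0,-6],"twist":[0,8,0],"grip":1},
    {"offset":[-3,-4,-12],"twist":[0,15,0],"grip":0.7},
    {"offset":[2,-9,-12.5],"twist":[0,20,0],"grip":0.6},
    {"offset":[7,-14,-12.7],"twist":[0,20,0],"grip":0.6},
    {"offset":[11.5,-20.1,-12.7],"twist":[0,20,0],"grip":0.6},
    {"offset":[11.5,-20.1,-12.7],"twist":[0,20,0],"grip":0.6},
    {"offset":[11.5,-20.1,-12.7],"twist":[0,20,0],"grip":0.6},
    {"offset":[11.5,-20.1,-12.7],"twist":[0,20,0],"grip":0.6}
  ]
}}

```text
time: 54.02
eef_pos: [0.3308, 0.2356, 0.2005]
orientation: [0.001, 0.708, 0.706, 0.001]
ft_force: [0.5, 0.1, -0.4]
grip_width: 0.601
grasp_force: 0.0
```

```bash
python3 o.py p28.png 28; python3 pl.py .332 .28 .05 95
```

```text
[0.331 0.236 0.2  ]
28 mark 0.91 324 140 [0.3342 0.283  0.042 ]
28 rect 0.56 [0.3274 0.3223] [0.0461 0.1114] yaw 95.9
off [ 4.44  0.1  15.03] tw [ 0.1  0.  -5.1]
```

>>> {"name": "move_arm", "arguments": {
  "commands": [
    {"offset":[4.5,0.2,6],"twist":[0,0,-5.6],"grip":0.6},
    {"offset":[4.5,0.2,11],"twist":[0,0,-5.6],"grip":0.6},
    {"offset":[4.5,0.2,14],"twist":[0,0,-5.6],"grip":0.6},
    {"offset":[4.5,0.2,15.1],"twist":[0,0,-5.6],"grip":0.6},
    {"offset":[4.5,0.2,15.1],"twist":[0,0,-5.6],"grip":0.6},
    {"offset":[4.5,0.2,15.1],"twist":[0,0,-5.6],"grip":0.2},
    {"offset":[4.5,0.2,15.1],"twist":[0,0,-5.6],"grip":0.2},
    {"offset":[4.5,0.2,15.1],"twist":[0,0,-5.6],"grip":0.2},
    {"offset":[4.5,0.2,15.1],"twist":[0,0,-5.6],"grip":0.2}
  ]
}}

```text
time: 55.3
eef_pos: [0.3318, 0.2812, 0.0497]
orientation: [0.0, 0.672, 0.741, 0.0]
ft_force: [-1.9, -1.3, 7.3]
grip_width: 0.27
grasp_force: 34.9
```

```bash
python3 pl.py .472 .284 .12 88.2 .472 .284 .057 88.2
```

```text
off [-1.08 13.98 -7.02] tw [ 0.1 -0.   7.4]
off [-1.08 13.98 -0.72] tw [ 0.1 -0.   7.4]
```

>>> {"name": "move_arm", "arguments": {
  "commands": [
    {"offset":[0,0,-4],"twist":[0,0,0],"grip":0.2},
    {"offset":[0,0,-7],"twist":[0,0,0],"grip":0.2},
    {"offset":[-0.5,5,-7],"twist":[0,0,3],"grip":0.2},
    {"offset":[-1.1,10,-7],"twist":[0,0,7.4],"grip":0.2},
    {"offset":[-1.1,14,-7],"twist":[0,0,7.4],"grip":0.2},
    {"offset":[-1.1,14,-7],"twist":[0,0,7.4],"grip":0.2},
    {"offset":[-1.1,14,-4],"twist":[0,0,7.4],"grip":0.2},
    {"offset":[-1.1,14,-4],"twist":[0,0,7.4],"grip":0.2}
  ]
}}

```text
time: 56.3
eef_pos: [0.4703, 0.2835, 0.0877]
orientation: [-0.001, 0.718, 0.696, -0.002]
ft_force: [-0.6, -0.3, -1.9]
grip_width: 0.267
grasp_force: 34.9
```

```bash
python3 pl.py .472 .284 .057 88.2; python3 o.py t28.png 28 18
```

```text
off [0.07 0.18 3.07] tw [-0.2  0.1 -0. ]
[0.471 0.284 0.089]
28 mark 0.8 325 259 [0.4729 0.2614 0.042 ]
28 rect 0.58 [0.4714 0.3078] [0.1562 0.0564] yaw 88.6
18 mark 0.94 433 221 [0.5492 0.283  0.032 ]
18 rect 0.92 [0.5487 0.3183] [0.1256 0.0545] yaw 88.3
```

Lower, release, retreat away from everything, and look at the whole bench.

>>> {"name": "move_arm", "arguments": {
  "commands": [
    {"offset":[0,0.1,2],"twist":[0,0,0],"grip":0.2},
    {"offset":[0,0.1,3],"twist":[0,0,0],"grip":0.2},
    {"offset":[0,0.1,3.1],"twist":[0,0,0],"grip":0.2},
    {"offset":[0,0.1,3.1],"twist":[0,0,0],"grip":0.5},
    {"offset":[0,0.1,3.1],"twist":[0,0,0],"grip":0.5},
    {"offset":[0,0.1,-3],"twist":[0,0,0],"grip":0.5},
    {"offset":[0,-3,-9],"twist":[0,0,0],"grip":0.6},
    {"offset":[-4,-8,-15],"twist":[0,0,0],"grip":0.6},
    {"offset":[-4,-8,-20],"twist":[0,0,0],"grip":0.6},
    {"offset":[-4,-8,-20],"twist":[0,0,0],"grip":0.6},
    {"offset":[-4,-8,-20],"twist":[0,0,0],"grip":0.6}
  ]
}}

```text
time: 57.92
eef_pos: [0.391, 0.2464, 0.2895]
orientation: [0.001, 0.718, 0.696, 0.001]
ft_force: [0.3, 0.4, -0.3]
grip_width: 0.601
grasp_force: 0.0
```

```bash
python3 -c "
from h import *
for c in ['top','wrist']:
    s=snap(c,c+'f.png')
    for n in names[:5]: print(c,n,[(round(r['confidence'],2),onz(s,r['location'][1],r['location'][0],int(n.split('_')[1])/1000+.014+(.006 if n[6:8] in ('8_','18','28') else 0)).round(3)) for r in manip.mark_of(c,n)[:2]])
a=cv2.imread('pics/topf.png')[90:290,150:450];b=cv2.imread('pics/wristf.png')
cv2.imwrite('pics/fin.png',np.vstack([cv2.resize(a,None,fx=1.3,fy=1.3),cv2.resize(b,(390,244))]))"
```

```text
top plate_8_grip [(0.56, array([0.628, 0.285, 0.028]))]
top plate_13_grip [(0.6, array([0.579, 0.064, 0.027]))]
top plate_18_grip [(0.88, array([0.547, 0.289, 0.038]))]
top plate_23_grip [(0.73, array([ 0.572, -0.083,  0.037]))]
top plate_28_grip []
wrist plate_8_grip [(0.95, array([0.627, 0.282, 0.028]))]
wrist plate_13_grip []
wrist plate_18_grip [(0.83, array([0.55 , 0.285, 0.038]))]
wrist plate_23_grip []
wrist plate_28_grip [(0.77, array([0.479, 0.282, 0.048]))]
```

View pics/fin.png

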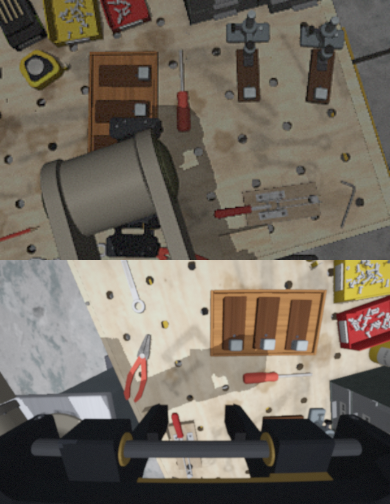

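The final picture shows plates 28, 18 and 8 flat in the tray (lower view, blocks at (236,345), (269,345) and (301,343)). Plates 13 and 23 are under feet A and B, and the arm is clear of everything.

```bash
python3 -c "
from rig import manip
print(manip.hand_in())"
```

```text
the job is handed in; nothing more can be done
None
```

Job handed in (the rig returned no verdict): the 13 mm plate is under hold-down A's foot (raised about 2.3 mm), the 23 mm plate is under B's (about 1.2 mm), and the 8, 18 and 28 mm plates lie flat in the tray.

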